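# Pack the lens rack and latch its keeper bar

### The job

Get the wooden kit rack ready to carry. First slide the cleaning pen, orange cap uppermost, into the sloping blue sleeve and push it in until it bottoms out and let it go; then take the long lens off the turntable and set it down gently, standing on its foot in the grey channel of the rack, and let it go; last, swing the red keeper bar over the lens all the way shut until it clicks into its catch. Leave all the other things where they are.

Things in the scene. Friction and masses are not known exactly. Their poses are not given: they have to be found in the camera images.
- rack: The kit rack, fixed to the shelf: a light wooden base plate 200 (x) x 280 (y) x 12 mm. Origin: centre of its underside. x points away from the robot, y to its left, z up (small yaw). It carries the grey channel (at y = +60 mm), the hinge and catch posts of the keeper bar, and the blue sleeve (at y = -100 mm).
- cradle (a point): Centre of the grey channel's floor, 12 mm above the shelf; axes as rack. The channel is inside 92 mm long (x), 50 mm wide (y), with a rim 10 mm high, 6 mm thick all round. At its far end, measured from here, stand two posts at x = +45 mm: y = +55 mm (hinge post, 18 mm thick, 83 mm high) and y = -55 mm (catch post, 30 x 18 mm, up to 91 mm high).
- sleeve: Blue square sleeve fixed to the rack, outside 32 x 32 x 94 mm, inside 24 x 24 mm, walls and floor 4 mm, bottom closed. Origin: centre of its underside. z runs along the sleeve from the bottom out of the mouth, 35 degrees above level, rising away from the robot (rack's +x). y is level (rack's y); x points down and away from the robot, 55 degrees below level, across the sleeve.
- sleeve_floor (a point): Centre of the sleeve's inner floor, on its axis; axes as sleeve.
- sleeve_mouth (a point): Centre of the sleeve's mouth, on its axis, 90 mm from the inner floor; axes as sleeve.
- keeper (a joint): Angle (rad) of the red keeper bar: 0 = shut, level across the channel, its end in the catch; starts open at 1.1 to 1.6, on the rack's far (+x) side. Turns about an upright axis (clockwise from above shuts it) and stays where left (under 2 N at the knob). From 0.16 its nose rides over a sprung ball (about 6 N at the knob), passing it at 0.065; below 0.05 it is drawn to the stop at 0; before 0.065 it is pushed back.
- keeper_hinge (a point): On the hinge axis of the keeper bar, at the height of the bar's underside, 95 mm above the shelf. The bar is 16 mm wide, 12 mm thick and reaches 120 mm from the axis; shut it points to the rack's -y.
- keeper_knob (a point): Point on the axis of the bar's upright black round knob, 20 mm above the bar's top and 20 mm below the knob's top. The knob is 20 mm across and 40 mm tall, 80 mm from the hinge axis; its top stands 147 mm above the shelf. The knob is fixed to the bar and turns with it; so do the axes.
- pen: Lens-cleaning pen, loose, lying on the shelf right of the rack: a straight bar of square section 16 x 16 mm, 170 mm long, about 50 g, black with an orange cap on the last 44 mm. Origin: centre of its underside (8 mm below its axis). x runs along the pen towards the orange cap, z up.
- pen_foot (a point): Centre of the black (uncapped) end face of the pen, 85 mm from its middle, on its axis.
- turntable: White plastic turntable, 280 mm across, 30 mm high, does not turn; origin: centre of its underside. The long lens, the short lens and the blower stand on it.
- lens: Long lens, loose, about 0.45 kg, standing level on a flat foot (80 mm along x, 40 along y, 10 high). Origin: centre of the foot's underside. x along the barrel towards the glass (red ring), z up. Barrel 150 mm long, its axis 45 mm and top 75 mm above the origin; 56 mm across over the middle 72 mm (grip there), 60 front, 54 rear. Starts on the turntable. Either way round fits the channel.
- short_lens: Bystander: short lens standing upright on the turntable, 66 mm across, 64 mm tall; origin: centre of its underside.
- blower: Bystander: orange blower standing upright on the turntable, 60 mm across, 120 mm tall; origin: centre of its underside.
- filter_case: Bystander: clear plastic filter case, 90 x 90 x 16 mm, on the shelf; origin: centre of its underside.
- cup: Bystander: white ceramic cup of lens caps, 80 mm across, 80 mm tall, on the shelf; origin: centre of its underside.
- hex_key: Bystander: steel hex key 8 mm thick, lying on the shelf, long arm 120 mm along its x from the origin, short arm 35 mm along y.

How it is judged (in metres and radians):
On the way, in this order (a step that is already met when the one before it is completed fails the run):
1. the pen is in the sleeve, cap up, bottomed out, and let go (x of pen_foot in the frame of sleeve between -0.007 and 0.007 m and y of pen_foot in the frame of sleeve between -0.007 and 0.007 m and z of pen_foot in the frame of sleeve_floor between -0.006 and 0.006 m and angle between the x axis of pen and the z axis of sleeve, either way round below 0.15 rad and contact force between the fingers and pen below 0.1 N), for 0.2 s.
2. the long lens stands on its foot in the channel, let go, with the keeper bar still open (x of lens in the frame of cradle between -0.01 and 0.01 m and y of lens in the frame of cradle between -0.009 and 0.009 m and z of lens in the frame of cradle between -0.004 and 0.004 m and angle between lens's own z axis and vertical below 0.07 rad and contact force between the fingers and lens below 0.1 N and value of joint keeper above 0.5 rad), for 0.2 s.
3. the keeper bar is shut in its catch (value of joint keeper below 0.03 rad), for 0.2 s.
At the end, for the whole second after the job is handed in: Pen: black end within 6 mm of the sleeve floor and 7 mm of its axis. Lens: foot within 4 mm of the channel floor, within 10 mm along and 9 mm across of its centre, upright within 0.07 rad. Keeper bar within 0.03 rad of shut. Pen and lens at rest, let go (all of step 1 and x of lens in the frame of cradle between -0.01 and 0.01 m and y of lens in the frame of cradle between -0.009 and 0.009 m and z of lens in the frame of cradle between -0.004 and 0.004 m and angle between lens's own z axis and vertical below 0.07 rad and value of joint keeper below 0.03 rad and linear speed of each of lens, pen below 0.02 m/s and contact force between the fingers and lens below 0.1 N); the robot touches nothing.
It fails at once if a bystander was shifted by more than 30 mm (distance of any of short_lens, blower, filter_case, cup, hex_key from where it was at the start of the episode above 0.03 m).
It fails at once if the long lens was banged or pressed hard on the rack (over 70 N) (contact force between lens and rack above 70 N).
It also fails if it takes over 72 s, if anything falls off the work surface, if the arm or the gripper's body presses on something with over 40 N, if the wrist force passes 120 N, or if a joint passes its speed limit or range.

### The arm

A 7-joint arm with a two-finger parallel gripper is mounted at the origin on the work surface. World frame = base frame: x ahead of the robot, y to its left, z up, the work surface at z = 0. Lengths are in m, angles in degrees, forces in N, time in s.
With the tool pointing down it reaches from about 0.425 to 0.875 m from the base axis. Payload 4.7 kg.
Tool frame: the origin (TCP) lies at the very end of the fingers, on their centre line; the grasp point (between the pads) lies 19 mm behind it (env.grip_point_offset is the distance from the TCP to the grasp point, in m); z points along the fingers, y is the line along which they close (so a half turn about z gives the same grasp; the last joint's range is limited). The gripper opens to 87 mm and grips with 3 to 60 N. Pads are 19 mm wide; open, the fingers measure 117 mm over their backs; the gripper's body (75 mm by 190 mm) begins 51 mm behind the grasp point.
Start: joints at [65.781, 18.392, -4.016, 83.108, 1.295, 78.541, -3.26], TCP at [0.275, -0.589, 0.223] pointing down, gripper open.
Joint ranges: [-163.93, 163.93], [-17.29, 119.83], [-79.2, 71.16], [3.27, 140.29], [-89.18, 269.18], [5.43, 117.66], [-154.24, 154.24]. Speed limits (degrees/s): [147.25, 147.25, 180, 180, 180, 180, 180].

### API

Orientations are given as [roll, pitch, yaw] about the fixed x, y, z axes, in that order (R = Rz(yaw) Ry(pitch) Rx(roll)).
In Python, from cell import env gives the robot as it stands.
- The arm moves only by the tool jog_arm, never from a script. Its argument "motion" is a list of rows, each an object of numbers: "x", "y", "z": the shift along the tool's x, y, z in cm; "ax", "ay", "az": the turn, a rotation vector about the tool's x, y, z in degrees. In form: [{"x": .., "y": .., "z": .., "ax": .., "ay": .., "az": ..}, ...]. A call has exactly 5 rows; each row shifts and turns the commanded pose from where the row before left it, along the tool's axes as they then stand; what a row does not reach is not made up. A row lasts 1/10 s, in which the tool goes at most 50 mm and 8.59 degrees, less where a joint would pass 70% of its speed; a pose out of reach is approached as far as the arm can. A call is refused whole if a number of a shift passes 5 or a number of a turn 8.59, either way. A call with a gripper value outside its range is refused whole. "claw" is the gripper command: -1 is shut, 1 is fully open, values between are in proportion, set as the call begins (left out, the last holds). The fingers move at their own pace and stop on an object; "squeeze" is the grip in N (left out, the last holds). Time passes only in rows, so rows that do not move let the fingers close, or fill a call up. It gives the time, the measured TCP pose, the force, the opening and the grip force at its end, in the units of the state.
- env.get_obs(): the state, without advancing time (a new reading comes with each control period).
- env.read_camera(name): name is "side" or "top" or "wrist"; returns the picture (400x640x3 uint8, red, green, blue); there is no depth.
- env.camera_params(name): a dict with "fx", "fy", "cx", "cy" (pixels), "extrinsics" (4x4, takes a point from world to camera coordinates). Camera axes: x right, y up, looking along -z (the intrinsics and any distortion apply to the point x, -y, -z); pixel columns grow to the right and rows downward; lengths in m; the calibration is good to about 2 mm. The wrist camera is an equidistant fisheye: a pixel r from the principal point sees the ray r / f radians off the axis. A picture is of the moment at which its call begins: read the wrist's pose just before it. camera_params takes no time and is no camera call; for the wrist camera it gives the pose at the moment of the call.
- env.sign_off(): hands the job in; it is judged then, once.
The state is a dict: "time_s": time; "qpos": joint angles; "joint_velocities": joint speeds; "effort": joint torques, N m; "tool_pos": TCP position; "tool_rot": TCP orientation; "force": force on the tool from outside, world axes, zero at the start; "wrist_torque": the same for the moment, N m; "grip_width": finger opening in m; "grasp_force": force on a finger pad.
Only numpy, scipy, OpenCV 4.12 (cv2) and the standard library are available. Lean on these libraries where they do the work, as an engineer would, in place of code of your own. Each camera call takes 0.05 s, during which the arm holds its last target. There are 200 camera calls.

## Working session

There is one attempt and no reset: what is moved stays moved. The work goes in short steps, Python scripts to look and compute and a tool call to move; the robot and the scene stay as the last step left them, time stands still between calls to the robot, and variables do not carry over. Pictures are saved under pics/ and viewed, at most 10 in all, crops included, and the job is handed in when it is done.

Besides the shell and the picture viewer there is one more tool, called as name(argument=value, ...), one argument or row to a line, values as JSON. jog_arm: Moves the arm, as the interface text tells. Its arguments: {"type":"object","properties":{"motion":{"type":"array"},"claw":{"type":"number"},"squeeze":{"type":"number"}},"required":["motion"]}

```bash
ls; mkdir -p pics; python3 - <<'E'
from cell import env
import cv2,numpy as np
for n in("top","side"):
    im=env.read_camera(n); cv2.imwrite(f"pics/{n}0.png",im[:,:,::-1])
    p=env.camera_params(n); print(n,{k:np.round(np.array(v),4).tolist() for k,v in p.items()})
o=env.get_obs(); print(o)
E
```

```text
pics
top {'fx': 398.5509, 'fy': 398.5509, 'cx': 312.6348, 'cy': 204.6225, 'extrinsics': [[-0.0389, -0.9992, -0.0028, 0.0488], [0.977, -0.0386, 0.2095, -0.607], [-0.2095, 0.0054, 0.9778, -0.8611], [0.0, 0.0, 0.0, 1.0]]}
side {'fx': 400.4755, 'fy': 400.4755, 'cx': 316.663, 'cy': 201.3604, 'extrinsics': [[0.9963, -0.0846, -0.0146, -0.5834], [0.0639, 0.6181, 0.7835, -0.1535], [-0.0573, -0.7815, 0.6212, -1.0967], [0.0, 0.0, 0.0, 1.0]]}
{'time_s': 0.1, 'qpos': array([65.78062327, 18.43534229, -4.01467749, 83.16605911,  1.29554042,
       78.5416481 , -3.26098021]), 'joint_velocities': array([-0.05590036, -0.11418666,  0.04751939, -0.14674416, -0.01520723,
       -0.08066944, -0.02958765]), 'effort': array([ 1.76393210e-04, -4.92572737e+01, -4.05209083e-01, -3.13400853e+01,
       -6.40334166e-02,  3.94639384e-02,  6.89354101e-05]), 'tool_pos': array([ 0.27472045, -0.58855604,  0.22158101]), 'tool_rot': array([-1.79902207e+02,  6.20235346e-03,  2.50272528e+01]), 'force': array([ 0.09178326,  0.1146993 , -0.11207111]), 'wrist_torque': array([0.03755162, 0.00819217, 0.05830727]), 'grasp_force': 0.0, 'grip_width': 0.0872275768950278}
```

View pics/top0.png

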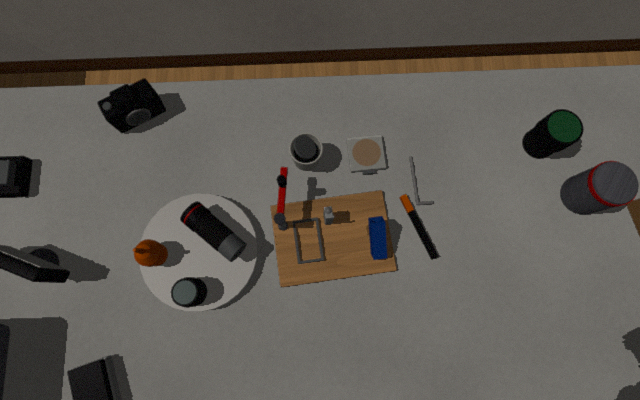

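View pics/side0.png

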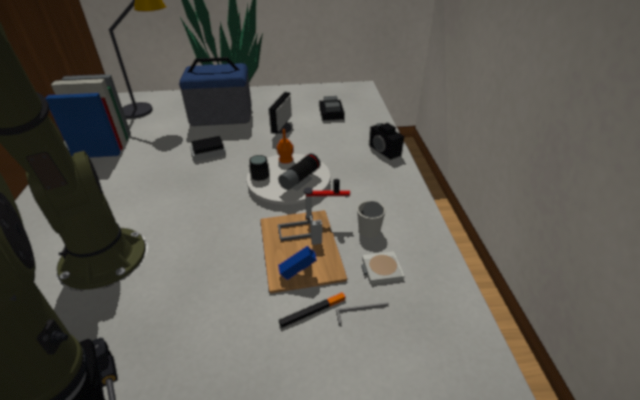

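```bash
cat > h.py <<'E'
from cell import env
import cv2,numpy as np
from scipy.spatial.transform import Rotation as R
def ray(n,uv,p=None):
    p=p or env.camera_params(n); E=np.array(p["extrinsics"])
    x=(uv[0]-p["cx"])/p["fx"]; y=(uv[1]-p["cy"])/p["fy"]
    if n=="wrist":
        r=np.hypot(x,y); s=np.sin(r)/max(r,1e-9); d=np.array([x*s,-y*s,-np.cos(r)])
    else: d=np.array([x,-y,-1.])
    return -E[:3,:3].T@E[:3,3], E[:3,:3].T@d
def onz(n,uv,z,p=None):
    c,d=ray(n,uv,p); return c+d*(z-c[2])/d[2]
def proj(n,P,p=None):
    p=p or env.camera_params(n); E=np.array(p["extrinsics"]); q=E[:3,:3]@np.asarray(P,float)+E[:3,3]; q=q*[1,-1,-1]
    if n=="wrist":
        r=np.hypot(q[0],q[1]); k=np.arctan2(r,q[2])/max(r,1e-9); return np.array([p["fx"]*q[0]*k+p["cx"],p["fy"]*q[1]*k+p["cy"]])
    return np.array([p["fx"]*q[0]/q[2]+p["cx"],p["fy"]*q[1]/q[2]+p["cy"]])
def mask(im,lo,hi,box=None):
    m=cv2.inRange(cv2.cvtColor(im,cv2.COLOR_RGB2HSV),np.array(lo),np.array(hi))
    if box:
        k=np.zeros_like(m); x0,y0,x1,y1=box; k[y0:y1,x0:x1]=1; m*=k
    return m
def big(m):
    c=cv2.findContours(m,cv2.RETR_EXTERNAL,cv2.CHAIN_APPROX_NONE)[0]; return max(c,key=cv2.contourArea)
E
python3 - <<'E'
from h import *
np.set_printoptions(precision=4,suppress=True)
im=cv2.imread("pics/top0.png")[:,:,::-1].copy()
f=lambda z:(lambda q:onz("top",q,z))
def rect(m,z,name):
    c=big(m).reshape(-1,2).astype(float)
    w=np.array([onz("top",q,z)[:2] for q in c],np.float32)
    (cx,cy),(a,b),an=cv2.minAreaRect(w); print(name,"c",cx,cy,"size",a,b,"ang",an,"px",c.mean(0))
hsv=cv2.cvtColor(im,cv2.COLOR_RGB2HSV)
for q in [(300,270),(378,240),(407,205),(425,235),(284,190),(310,262),(400,240),(240,285),(188,213)]: print(q,hsv[q[1],q[0]])
rect(mask(im,(8,80,60),(25,200,255),(265,185,402,292)),.012,"wood")
rect(mask(im,(100,120,30),(130,255,255),(350,200,400,275)),.05,"blue")
rect(mask(im,(5,200,80),(20,255,255),(398,190,420,225)),.012,"cap")
rect(mask(im,(0,0,0),(179,255,60),(402,205,445,265)),.012,"penblack")
rect(mask(im,(0,180,60),(6,255,255),(270,160,292,225)),.107,"bar")
rect(mask(im,(0,0,110),(179,60,255),(135,190,262,315)),.03,"tt")
rect(mask(im,(0,150,60),(6,255,255),(175,195,212,230)),.09,"ring")
rect(mask(im,(0,0,0),(179,255,75),(175,198,252,264)),.075,"lens")
E
```

```text
(300, 270) [ 15 140 122]
(378, 240) [111 195  81]
(407, 205) [ 13 255 127]
(425, 235) [120  85   9]
(284, 190) [179 253 118]
(310, 262) [ 12 112  66]
(400, 240) [ 37  20 116]
(240, 285) [ 14  20 139]
(188, 213) [177 244  93]
wood c 0.537692129611969 -0.01945514976978302 size 0.200091153383255 0.2794511020183563 ang 5.958616733551025 px [329.0808 240.2162]
blue c 0.5282544493675232 -0.1222408190369606 size 0.037897590547800064 0.0956481322646141 ang 88.41979217529297 px [377.5865 237.5288]
cap c 0.614999532699585 -0.2051817625761032 size 0.04199055954813957 0.016880059614777565 ang 21.368505477905273 px [406.5897 203.1282]
penblack c 0.5360400080680847 -0.2392907291650772 size 0.1265266239643097 0.022256508469581604 ang 21.558792114257812 px [423.2336 234.4486]
bar c 0.6139447689056396 0.09599944949150085 size 0.015491564758121967 0.05701605975627899 ang 88.63220977783203 px [280.8594 200.7656]
tt c 0.5175967216491699 0.3033214211463928 size 0.3137783110141754 0.2913517653942108 ang 87.77865600585938 px [206.6952 255.0104]
ring c 0.5927225947380066 0.30537721514701843 size 0.005140820052474737 0.03611336275935173 ang 53.8231086730957 px [188.129 214.   ]
lens c 0.5544348359107971 0.2350580096244812 size 0.19260868430137634 0.08016684651374817 ang 49.782440185546875 px [215.1165 228.7621]
```

```bash
python3 - <<'E'
import cv2,numpy as np
a=cv2.imread("pics/top0.png")[150:300,130:450]; b=cv2.imread("pics/side0.png")[140:340,230:430]
a=cv2.resize(a,None,fx=2.5,fy=2.5,interpolation=2); 
cv2.imwrite("pics/c1.png",a)
E
```

```text
(no output)
```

View pics/c1.png

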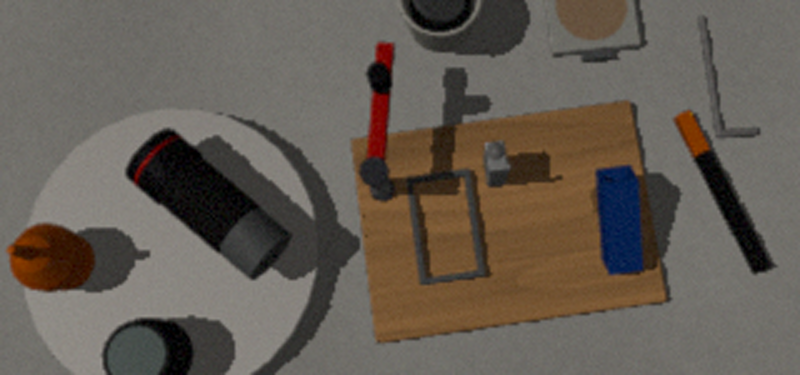

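```bash
cat >> h.py <<'E'
def Rt(rack_yaw,tilt=0): # tool pointing down, x along yaw, then turned about own y
    return R.from_euler('z',rack_yaw,degrees=True)*R.from_euler('x',180,degrees=True)*R.from_euler('y',tilt,degrees=True)
def plan(pos,rot,n,o=None):
    o=o or env.get_obs(); p=np.array(o["tool_pos"]); q=R.from_euler('xyz',o["tool_rot"],degrees=True)
    rv=(q.inv()*rot).as_rotvec(degrees=True)/n; d=(np.array(pos)-p)/n
    for i in range(n):
        s=q.inv().apply(d)*100; q=q*R.from_rotvec(rv,degrees=True)
        print(("" if i%5 else "--\n")+str({k:float(round(v,2)) for k,v in zip(("x","y","z","ax","ay","az"),[*s,*rv]) if abs(v)>.004}))
E
python3 - <<'E'
from h import *
plan([.58,-.219,.15],Rt(21.4),15)
p=env.camera_params("wrist"); E=np.array(p["extrinsics"]); o=env.get_obs()
q=R.from_euler('xyz',o["tool_rot"],degrees=True)
print("cam in tool",q.inv().apply(-E[:3,:3].T@E[:3,3]-o["tool_pos"]),"view dir",q.inv().apply(-E[2,:3]),p["fx"])
im=cv2.imread("pics/top0.png")[:,:,::-1].copy()
for y in(193,196,199): print(onz("top",(405,y),.016))
print("foot?",[onz("top",(436,258),.012).round(3)],"cradle px", onz("top",(309.2,240.8),.022),"hexarm",onz("top",(419,202),.006),onz("top",(433,203),.006))
E
```

```text
--
{'x': 2.89, 'y': -1.37, 'z': 0.48, 'ax': -0.01, 'az': 0.24}
{'x': 2.88, 'y': -1.38, 'z': 0.48, 'ax': -0.01, 'az': 0.24}
{'x': 2.87, 'y': -1.4, 'z': 0.48, 'ax': -0.01, 'az': 0.24}
{'x': 2.87, 'y': -1.41, 'z': 0.48, 'ax': -0.01, 'az': 0.24}
{'x': 2.86, 'y': -1.42, 'z': 0.48, 'ax': -0.01, 'az': 0.24}
--
{'x': 2.86, 'y': -1.43, 'z': 0.48, 'ax': -0.01, 'az': 0.24}
{'x': 2.85, 'y': -1.44, 'z': 0.48, 'ax': -0.01, 'az': 0.24}
{'x': 2.84, 'y': -1.46, 'z': 0.48, 'ax': -0.01, 'az': 0.24}
{'x': 2.84, 'y': -1.47, 'z': 0.48, 'ax': -0.01, 'az': 0.24}
{'x': 2.83, 'y': -1.48, 'z': 0.48, 'ax': -0.01, 'az': 0.24}
--
{'x': 2.83, 'y': -1.49, 'z': 0.48, 'ax': -0.01, 'az': 0.24}
{'x': 2.82, 'y': -1.5, 'z': 0.48, 'ax': -0.01, 'az': 0.24}
{'x': 2.81, 'y': -1.52, 'z': 0.48, 'ax': -0.01, 'az': 0.24}
{'x': 2.81, 'y': -1.53, 'z': 0.48, 'ax': -0.01, 'az': 0.24}
{'x': 2.8, 'y': -1.54, 'z': 0.48, 'ax': -0.01, 'az': 0.24}
cam in tool [ 7.43225032e-02 -1.00988427e-04 -1.62390319e-01] view dir [-2.69004602e-01  6.74960721e-04  9.63138655e-01] 309.70691628693146
[ 0.6390857  -0.20347272  0.016     ]
[ 0.63152324 -0.20280993  0.016     ]
[ 0.62398524 -0.20214928  0.016     ]
foot? [array([ 0.478, -0.264,  0.012])] cradle px [0.52972558 0.03636045 0.022     ] hexarm [ 0.61722075 -0.2384987   0.006     ] [ 0.61332939 -0.272813    0.006     ]
```

jog_arm(
  motion=[
    {"x":2.9,"y":-1.4,"z":0.5,"az":0.24},
    {"x":2.9,"y":-1.4,"z":0.5,"az":0.24},
    {"x":2.9,"y":-1.4,"z":0.5,"az":0.24},
    {"x":2.9,"y":-1.4,"z":0.5,"az":0.24},
    {"x":2.9,"y":-1.4,"z":0.5,"az":0.24},
  ],
  claw=0,
)

```text
$.motion[0]: bad value
```

jog_arm(
  motion=[
    {"x":2.8,"y":-1.5,"z":0.5,"az":0.24},
    {"x":2.8,"y":-1.5,"z":0.5,"az":0.24},
    {"x":2.8,"y":-1.5,"z":0.5,"az":0.24},
    {"x":2.8,"y":-1.5,"z":0.5,"az":0.24},
    {"x":2.8,"y":-1.5,"z":0.5,"az":0.24},
  ],
)

```text
$.motion[0]: bad value
```

jog_arm(
  motion=[
    {"x":2.8,"y":-1.5,"z":0.5,"az":0.24},
    {"x":2.8,"y":-1.5,"z":0.5,"az":0.24},
    {"x":2.8,"y":-1.5,"z":0.5,"az":0.24},
    {"x":2.8,"y":-1.5,"z":0.5,"az":0.24},
    {"x":2.8,"y":-1.5,"z":0.4,"az":0.24},
  ],
)

```text
$.motion[0]: bad value
```

```bash
python3 - <<'E'
from h import *
o=env.get_obs(); print(o["tool_pos"],o["tool_rot"],o["time_s"])
im=env.read_camera("wrist"); cv2.imwrite("pics/w1.png",im[:,:,::-1])
import pickle; pickle.dump(env.camera_params("wrist"),open("w1.pkl","wb"))
E
```

```text
[ 0.27472045 -0.58855604  0.22158101] [-1.79902207e+02  6.20235346e-03  2.50272528e+01] 0.1
```

View pics/w1.png

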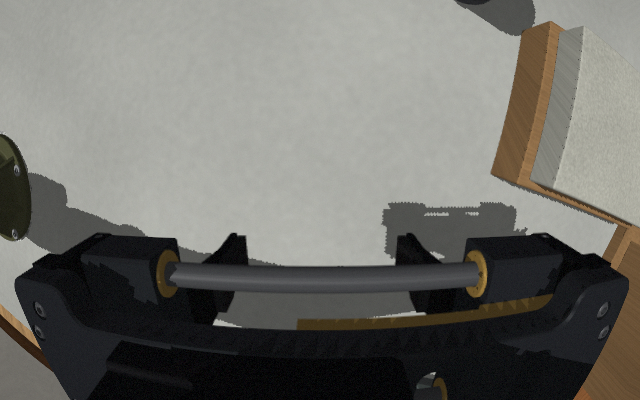

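The picture shows the wrist camera still at the start: bare shelf, with the fingers at (240,260) and (405,260). Rows apparently need all six keys.

```bash
sed -i 's/ if abs(v)>.004}/}/' h.py; echo ok
```

```text
ok
```

jog_arm(
  motion=[
    {"x":2.9,"y":-1.4,"z":0.5,"ax":0,"ay":0,"az":0.24},
    {"x":2.9,"y":-1.4,"z":0.5,"ax":0,"ay":0,"az":0.24},
    {"x":2.9,"y":-1.4,"z":0.5,"ax":0,"ay":0,"az":0.24},
    {"x":2.9,"y":-1.4,"z":0.5,"ax":0,"ay":0,"az":0.24},
    {"x":2.9,"y":-1.4,"z":0.5,"ax":0,"ay":0,"az":0.24},
  ],
  claw=0,
)

```text
time_s: 0.65
tool_pos: [0.3783, -0.4638, 0.1971]
tool_rot: [-180.0, 0.0, 23.8]
force: [0.8, -0.0, -0.3]
grip_width: 0.055
grasp_force: 0.0
```

jog_arm(
  motion=[
    {"x":2.8,"y":-1.5,"z":0.5,"ax":0,"ay":0,"az":0.24},
    {"x":2.8,"y":-1.5,"z":0.5,"ax":0,"ay":0,"az":0.24},
    {"x":2.8,"y":-1.5,"z":0.5,"ax":0,"ay":0,"az":0.24},
    {"x":2.8,"y":-1.5,"z":0.5,"ax":0,"ay":0,"az":0.24},
    {"x":2.8,"y":-1.5,"z":0.5,"ax":0,"ay":0,"az":0.24},
  ],
)

```text
time_s: 1.15
tool_pos: [0.477, -0.3396, 0.1721]
tool_rot: [-180.0, 0.0, 22.6]
force: [-0.1, -0.4, -0.3]
grip_width: 0.0439
grasp_force: 0.0
```

jog_arm(
  motion=[
    {"x":2.8,"y":-1.5,"z":0.5,"ax":0,"ay":0,"az":0.24},
    {"x":2.8,"y":-1.5,"z":0.5,"ax":0,"ay":0,"az":0.24},
    {"x":2.8,"y":-1.5,"z":0.5,"ax":0,"ay":0,"az":0.24},
    {"x":2.8,"y":-1.5,"z":0.5,"ax":0,"ay":0,"az":0.24},
    {"x":2.8,"y":-1.5,"z":0.4,"ax":0,"ay":0,"az":0.24},
  ],
)

```text
time_s: 1.65
tool_pos: [0.5783, -0.2174, 0.1479]
tool_rot: [-180.0, 0.0, 21.4]
force: [0.1, -0.6, -0.9]
grip_width: 0.0436
grasp_force: 0.0
```

```bash
python3 - <<'E'
from h import *
o=env.get_obs(); print(o["tool_pos"],o["tool_rot"],o["time_s"])
import pickle; pickle.dump(env.camera_params("wrist"),open("w1.pkl","wb"))
im=env.read_camera("wrist"); cv2.imwrite("pics/w2.png",im[:,:,::-1])
E
```

```text
[ 0.57831163 -0.21740898  0.14789378] [-1.79973525e+02  4.13225355e-02  2.14104819e+01] 1.65
```

View pics/w2.png

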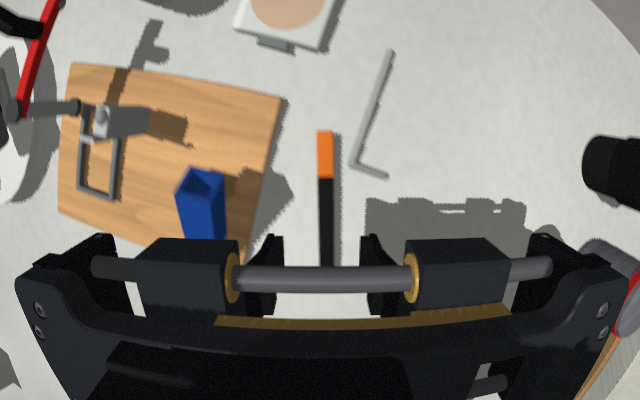

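Pen cap end is at (325,131), with the pen running straight down to (327,265). The sleeve mouth corners are about (193,167), (224,172), (213,206) and (176,192).

```bash
python3 - <<'E'
from h import *
import pickle; p=pickle.load(open("w1.pkl","rb")); np.set_printoptions(precision=4,suppress=True)
im=cv2.imread("pics/w2.png")[:,:,::-1].copy()
for nm,m,z in(("cap",mask(im,(5,180,120),(20,255,255),(300,110,350,200)),.016),):
    w=np.array([onz("wrist",q,z,p)[:2] for q in big(m).reshape(-1,2)],np.float32); print(nm,cv2.minAreaRect(w))
# black pen rows
b=mask(im,(0,0,0),(179,255,70),(310,185,345,255))
pts=[]
for y in range(190,255,8):
    xs=np.where(b[y])[0]; pts.append(onz("wrist",(xs.min(),y),.016,p)[:2]); print(y,xs.min(),xs.max(),end=' ')
print("\nleft edge",pts[0],pts[-1])
m=mask(im,(105,120,25),(130,255,255),(160,155,240,250)); c=big(m)
print("poly",cv2.approxPolyDP(c,4,True).reshape(-1,2).tolist())
a=cv2.resize(im[150:250,150:250],None,fx=6,fy=6,interpolation=2); cv2.imwrite("pics/c2.png",a[:,:,::-1])
E
```

```text
cap ((0.6169044971466064, -0.20622535049915314), (0.04249994829297066, 0.013363773003220558), 21.655515670776367)
190 319 333 198 319 333 206 319 333 214 320 333 222 320 333 230 320 333 238 320 333 246 320 333 254 321 333 
left edge [ 0.583  -0.2133] [ 0.52   -0.2399]
poly [[191, 168], [175, 195], [185, 237], [222, 239], [223, 176]]
```

View pics/c2.png

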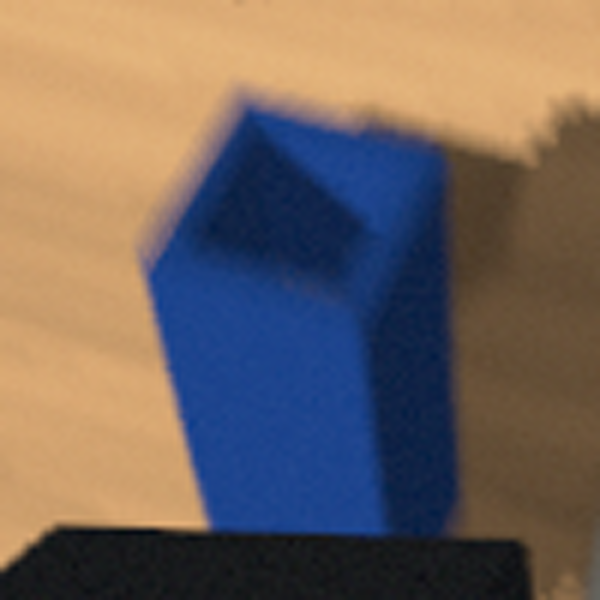

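```bash
python3 - <<'E'
from h import *
import pickle; p=pickle.load(open("w1.pkl","rb")); np.set_printoptions(precision=4,suppress=True)
P=[onz("wrist",q,z,p) for q,z in(((190.3,165.3),.066),((224.5,176.3),.066),((211.3,203),.092),((174.2,191.7),.092))]
print(np.array(P)); print("widths",np.linalg.norm(P[0]-P[1]),np.linalg.norm(P[3]-P[2]),"depth",np.linalg.norm(P[0]-P[3]),np.linalg.norm(P[1]-P[2]))
M=np.mean(P,0); yaw=5.96; Rr=R.from_euler('z',yaw,degrees=True); rack=np.array([.5377,-.0195,0])
print("mouth",M,"in rack",Rr.inv().apply(M-rack))
s=Rr.apply([np.cos(np.radians(35)),0,np.sin(np.radians(35))]); print("origin in rack",Rr.inv().apply(M-.094*s-rack))
im=cv2.imread("pics/top0.png")[:,:,::-1]
# predicted top/side px for the mouth corners, and rack corner check
for n in("top","side"): print(n,[proj(n,q).round(1).tolist() for q in P])
W=[rack+Rr.apply([a*.1,b*.14,.012]) for a in(1,-1) for b in(1,-1)]
print([proj("wrist",w,p).round(0).tolist() for w in W])
plan([.58-.001,-.2205,.003],Rt(22),10)
E
```

```text
[[ 0.5751 -0.0999  0.066 ]
 [ 0.5768 -0.1321  0.066 ]
 [ 0.5607 -0.1341  0.092 ]
 [ 0.5579 -0.1017  0.092 ]]
widths 0.03219982263221578 0.03255946209770985 depth 0.03120820864840261 0.030627432661356698
mouth [ 0.5676 -0.117   0.079 ] in rack [ 0.0196 -0.1     0.079 ]
origin in rack [-0.0574 -0.1     0.0251]
top [[367.4, 216.5], [381.3, 215.3], [384.7, 220.2], [370.3, 222.0]]
side [[315.5, 251.6], [317.3, 260.9], [310.6, 254.6], [308.5, 245.2]]
[[69.0, 64.0], [282.0, 100.0], [57.0, 215.0], [241.0, 281.0]]
--
{'x': -0.07, 'y': 0.09, 'z': 1.44, 'ax': -0.02, 'ay': -0.02, 'az': -0.02}
{'x': -0.07, 'y': 0.09, 'z': 1.44, 'ax': -0.02, 'ay': -0.02, 'az': -0.02}
{'x': -0.07, 'y': 0.09, 'z': 1.44, 'ax': -0.02, 'ay': -0.02, 'az': -0.02}
{'x': -0.07, 'y': 0.09, 'z': 1.44, 'ax': -0.02, 'ay': -0.02, 'az': -0.02}
{'x': -0.07, 'y': 0.09, 'z': 1.44, 'ax': -0.02, 'ay': -0.02, 'az': -0.02}
--
{'x': -0.07, 'y': 0.09, 'z': 1.44, 'ax': -0.02, 'ay': -0.02, 'az': -0.02}
{'x': -0.07, 'y': 0.09, 'z': 1.44, 'ax': -0.02, 'ay': -0.02, 'az': -0.02}
{'x': -0.07, 'y': 0.09, 'z': 1.44, 'ax': -0.02, 'ay': -0.02, 'az': -0.02}
{'x': -0.07, 'y': 0.08, 'z': 1.44, 'ax': -0.02, 'ay': -0.02, 'az': -0.02}
{'x': -0.07, 'y': 0.08, 'z': 1.44, 'ax': -0.02, 'ay': -0.02, 'az': -0.02}
```

```bash
python3 - <<'E'
from h import *
o=env.get_obs(); print(o["tool_pos"],o["tool_rot"],o["time_s"])
plan([.581,-.2205,.003],Rt(22),1)
E
```

```text
[ 0.58193222 -0.21031573  0.14735883] [-179.77375438   -0.20205917   21.82218854] 1.7
--
{'x': -0.52, 'y': 0.97, 'z': 14.43, 'ax': -0.23, 'ay': -0.2, 'az': -0.18}
```

jog_arm(
  motion=[
    {"x":0,"y":0.3,"z":2.5,"ax":0,"ay":0,"az":0},
    {"x":0,"y":0,"z":2.5,"ax":0,"ay":0,"az":0},
    {"x":0,"y":0,"z":2.5,"ax":0,"ay":0,"az":0},
    {"x":0,"y":0,"z":2.5,"ax":0,"ay":0,"az":0},
    {"x":0,"y":0,"z":0,"ax":0,"ay":0,"az":0},
  ],
)

```text
time_s: 2.2
tool_pos: [0.5757, -0.2204, 0.0444]
tool_rot: [-179.7, 0.3, 21.4]
force: [-1.0, -0.8, -0.4]
grip_width: 0.0436
grasp_force: 0.0
```

jog_arm(
  motion=[
    {"x":0,"y":0,"z":0.5,"ax":0,"ay":0,"az":0},
    {"x":0,"y":0,"z":0.5,"ax":0,"ay":0,"az":0},
    {"x":0,"y":0,"z":0,"ax":0,"ay":0,"az":0},
    {"x":0,"y":0,"z":0,"ax":0,"ay":0,"az":0},
    {"x":0,"y":0,"z":0,"ax":0,"ay":0,"az":0},
  ],
)

```text
time_s: 2.7
tool_pos: [0.5796, -0.2215, 0.0394]
tool_rot: [179.9, -0.1, 21.4]
force: [1.1, -0.5, -0.0]
grip_width: 0.0434
grasp_force: 0.0
```

```bash
python3 - <<'E'
from h import *
o=env.get_obs(); print(o["tool_pos"],o["tool_rot"],o["time_s"])
plan([.581,-.2205,.003],Rt(22),1)
E
```

```text
[ 0.57956571 -0.22154124  0.03935913] [ 1.79940385e+02 -5.05668246e-02  2.14237970e+01] 2.7
--
{'x': 0.17, 'y': -0.05, 'z': 3.64, 'ax': 0.06, 'ay': -0.05, 'az': -0.58}
```

jog_arm(
  motion=[
    {"x":0.2,"y":0,"z":1.2,"ax":0,"ay":0,"az":-0.5},
    {"x":0,"y":0,"z":1.2,"ax":0,"ay":0,"az":0},
    {"x":0,"y":0,"z":0.7,"ax":0,"ay":0,"az":0},
    {"x":0,"y":0,"z":0.4,"ax":0,"ay":0,"az":0},
    {"x":0,"y":0,"z":0,"ax":0,"ay":0,"az":0},
  ],
)

```text
time_s: 3.2
tool_pos: [0.5813, -0.2232, 0.0029]
tool_rot: [179.8, -0.0, 21.8]
force: [2.7, -4.9, -0.6]
grip_width: 0.0439
grasp_force: 0.0
```

jog_arm(
  motion=[
    {"x":0,"y":0,"z":0,"ax":0,"ay":0,"az":0},
    {"x":0,"y":0,"z":0,"ax":0,"ay":0,"az":0},
    {"x":0,"y":0,"z":0,"ax":0,"ay":0,"az":0},
    {"x":0,"y":0,"z":0,"ax":0,"ay":0,"az":0},
    {"x":0,"y":0,"z":0,"ax":0,"ay":0,"az":0},
  ],
  claw=-1,
  squeeze=25,
)

```text
time_s: 3.7
tool_pos: [0.5813, -0.2232, 0.003]
tool_rot: [179.8, -0.0, 21.8]
force: [4.4, -5.4, -1.0]
grip_width: 0.0157
grasp_force: 25.0
```

jog_arm(
  motion=[
    {"x":0,"y":0,"z":-0.5,"ax":0,"ay":0,"az":0},
    {"x":0,"y":0,"z":-2,"ax":0,"ay":0,"az":0},
    {"x":0,"y":0,"z":-4,"ax":0,"ay":0,"az":0},
    {"x":0,"y":0,"z":-4,"ax":0,"ay":0,"az":0},
    {"x":0,"y":0,"z":-3,"ax":0,"ay":0,"az":0},
  ],
)

```text
time_s: 4.2
tool_pos: [0.5811, -0.2201, 0.1399]
tool_rot: [-180.0, -0.0, 22.0]
force: [0.5, -0.2, -1.5]
grip_width: 0.0159
grasp_force: 25.0
```

```bash
cat >> h.py <<'E'
YAW=5.96; Rr=R.from_euler('z',YAW,degrees=True); RACK=np.array([.5377,-.0195,0])
S=Rr.apply([np.cos(np.radians(35)),0,np.sin(np.radians(35))]); MOUTH=np.array([.5676,-.117,.079])
def tcp_for(out,ft=(-.1086,0,-.005)): return MOUTH+out*S-Rt(YAW,35).apply(ft)
E
python3 - <<'E'
from h import *
print(tcp_for(.03),tcp_for(-.09))
plan(tcp_for(.03),Rt(YAW,35),10)
E
```

```text
[ 0.68337316 -0.10491346  0.15440193] [ 0.58560625 -0.11512018  0.08557276]
--
{'x': 1.38, 'y': -0.69, 'z': -0.14, 'ax': -0.49, 'ay': 3.48, 'az': 1.55}
{'x': 1.37, 'y': -0.72, 'z': -0.07, 'ax': -0.49, 'ay': 3.48, 'az': 1.55}
{'x': 1.35, 'y': -0.76, 'z': 0.01, 'ax': -0.49, 'ay': 3.48, 'az': 1.55}
{'x': 1.32, 'y': -0.8, 'z': 0.08, 'ax': -0.49, 'ay': 3.48, 'az': 1.55}
{'x': 1.3, 'y': -0.83, 'z': 0.16, 'ax': -0.49, 'ay': 3.48, 'az': 1.55}
--
{'x': 1.26, 'y': -0.87, 'z': 0.23, 'ax': -0.49, 'ay': 3.48, 'az': 1.55}
{'x': 1.22, 'y': -0.9, 'z': 0.29, 'ax': -0.49, 'ay': 3.48, 'az': 1.55}
{'x': 1.18, 'y': -0.94, 'z': 0.36, 'ax': -0.49, 'ay': 3.48, 'az': 1.55}
{'x': 1.13, 'y': -0.97, 'z': 0.42, 'ax': -0.49, 'ay': 3.48, 'az': 1.55}
{'x': 1.07, 'y': -1.01, 'z': 0.48, 'ax': -0.49, 'ay': 3.48, 'az': 1.55}
```

```bash
python3 - <<'E'
from h import *
plan(tcp_for(.03)+[0,0,.05],Rt(YAW,35),10)
E
```

```text
--
{'x': 1.38, 'y': -0.69, 'z': -0.64, 'ax': -0.49, 'ay': 3.48, 'az': 1.55}
{'x': 1.4, 'y': -0.72, 'z': -0.57, 'ax': -0.49, 'ay': 3.48, 'az': 1.55}
{'x': 1.41, 'y': -0.75, 'z': -0.49, 'ax': -0.49, 'ay': 3.48, 'az': 1.55}
{'x': 1.42, 'y': -0.79, 'z': -0.41, 'ax': -0.49, 'ay': 3.48, 'az': 1.55}
{'x': 1.42, 'y': -0.82, 'z': -0.33, 'ax': -0.49, 'ay': 3.48, 'az': 1.55}
--
{'x': 1.41, 'y': -0.86, 'z': -0.25, 'ax': -0.49, 'ay': 3.48, 'az': 1.55}
{'x': 1.4, 'y': -0.89, 'z': -0.17, 'ax': -0.49, 'ay': 3.48, 'az': 1.55}
{'x': 1.38, 'y': -0.93, 'z': -0.1, 'ax': -0.49, 'ay': 3.48, 'az': 1.55}
{'x': 1.36, 'y': -0.97, 'z': -0.02, 'ax': -0.49, 'ay': 3.48, 'az': 1.55}
{'x': 1.33, 'y': -1.0, 'z': 0.05, 'ax': -0.49, 'ay': 3.48, 'az': 1.55}
```

jog_arm(
  motion=[
    {"x":1.4,"y":-0.7,"z":-0.65,"ax":-0.5,"ay":3.5,"az":1.55},
    {"x":1.4,"y":-0.7,"z":-0.55,"ax":-0.5,"ay":3.5,"az":1.55},
    {"x":1.4,"y":-0.75,"z":-0.5,"ax":-0.5,"ay":3.5,"az":1.55},
    {"x":1.4,"y":-0.8,"z":-0.4,"ax":-0.5,"ay":3.5,"az":1.55},
    {"x":1.4,"y":-0.8,"z":-0.3,"ax":-0.5,"ay":3.5,"az":1.55},
  ],
)

```text
time_s: 4.7
tool_pos: [0.6317, -0.1622, 0.1693]
tool_rot: [178.7, -17.7, 14.2]
force: [0.4, 0.4, -0.3]
grip_width: 0.0152
grasp_force: 25.0
```

jog_arm(
  motion=[
    {"x":1.4,"y":-0.85,"z":-0.25,"ax":-0.5,"ay":3.5,"az":1.55},
    {"x":1.4,"y":-0.9,"z":-0.15,"ax":-0.5,"ay":3.5,"az":1.55},
    {"x":1.4,"y":-0.9,"z":-0.1,"ax":-0.5,"ay":3.5,"az":1.55},
    {"x":1.4,"y":-1,"z":0,"ax":-0.5,"ay":3.5,"az":1.55},
    {"x":1.4,"y":-1,"z":0,"ax":-0.5,"ay":3.5,"az":1.55},
  ],
)

```text
time_s: 5.2
tool_pos: [0.6834, -0.1046, 0.202]
tool_rot: [-180.0, -35.2, 5.8]
force: [-0.1, 0.9, -0.4]
grip_width: 0.016
grasp_force: 25.0
```

jog_arm(
  motion=[
    {"x":0,"y":0,"z":0,"ax":0,"ay":0,"az":0},
    {"x":0,"y":0,"z":0,"ax":0,"ay":0,"az":0},
    {"x":0,"y":0,"z":0,"ax":0,"ay":0,"az":0},
    {"x":0,"y":0,"z":0,"ax":0,"ay":0,"az":0},
    {"x":0,"y":0,"z":0,"ax":0,"ay":0,"az":0},
  ],
)

```text
time_s: 5.7
tool_pos: [0.684, -0.1061, 0.2032]
tool_rot: [179.9, -35.2, 5.9]
force: [-0.0, -0.4, -1.0]
grip_width: 0.0158
grasp_force: 25.0
```

```bash
python3 - <<'E'
from h import *
o=env.get_obs(); print(o["tool_pos"],o["tool_rot"],o["time_s"])
plan(tcp_for(.03),Rt(YAW,35),5)
import pickle
a=[]
for n in("top","side"):
    im=env.read_camera(n); cv2.imwrite(f"pics/{n}1.png",im[:,:,::-1])
    q=R.from_euler('xyz',o["tool_rot"],degrees=True); foot=o["tool_pos"]+q.apply([-.1086,0,-.005]); cap=o["tool_pos"]+q.apply([.0614,0,-.005])
    print(n,"foot",proj(n,foot),"cap",proj(n,cap),"mouth",proj(n,MOUTH))
    u,v=proj(n,foot).astype(int); c=im[v-30:v+30,u-40:u+40]; a.append(cv2.resize(c,None,fx=5,fy=5,interpolation=2))
cv2.imwrite("pics/c3.png",np.hstack(a)[:,:,::-1])
E
```

```text
[ 0.68398749 -0.10609009  0.20324398] [179.91893369 -35.21454728   5.90743574] 5.7
--
{'x': -0.57, 'y': -0.03, 'z': 0.79, 'ax': 0.02, 'ay': -0.04, 'az': -0.01}
{'x': -0.57, 'y': -0.03, 'z': 0.79, 'ax': 0.02, 'ay': -0.04, 'az': -0.01}
{'x': -0.57, 'y': -0.03, 'z': 0.79, 'ax': 0.02, 'ay': -0.04, 'az': -0.01}
{'x': -0.57, 'y': -0.03, 'z': 0.79, 'ax': 0.02, 'ay': -0.04, 'az': -0.01}
{'x': -0.57, 'y': -0.02, 'z': 0.79, 'ax': 0.02, 'ay': -0.04, 'az': -0.01}
top foot [379.07225446 201.3187244 ] cap [374.57766373 121.59142929] mouth [375.90696436 218.47239067]
side foot [322.97480947 232.37566895] cap [382.76421994 192.16750847] mouth [312.97387147 253.0554548 ]
```

View pics/c3.png

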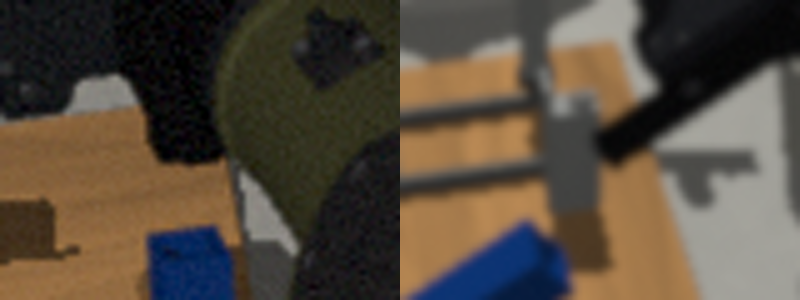

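Side view shows the pen foot at crop (606,150), matching the predicted (605,152), and parallel to the sleeve. The grasp is good.

jog_arm(
  motion=[
    {"x":-0.6,"y":0,"z":0.8,"ax":0,"ay":0,"az":0},
    {"x":-0.6,"y":0,"z":0.8,"ax":0,"ay":0,"az":0},
    {"x":-0.6,"y":0,"z":0.8,"ax":0,"ay":0,"az":0},
    {"x":-0.6,"y":-0.1,"z":0.8,"ax":0,"ay":-0.2,"az":0},
    {"x":-0.5,"y":0,"z":0.7,"ax":0,"ay":0,"az":0},
  ],
)

```text
time_s: 6.3
tool_pos: [0.6822, -0.1042, 0.1533]
tool_rot: [179.9, -35.0, 5.9]
force: [-0.5, -0.9, -1.1]
grip_width: 0.016
grasp_force: 25.0
```

jog_arm(
  motion=[
    {"x":0,"y":0,"z":0,"ax":0,"ay":0,"az":0},
    {"x":0,"y":0,"z":0,"ax":0,"ay":0,"az":0},
    {"x":0,"y":0,"z":0,"ax":0,"ay":0,"az":0},
    {"x":0,"y":0,"z":0,"ax":0,"ay":0,"az":0},
    {"x":0,"y":0,"z":0,"ax":0,"ay":0,"az":0},
  ],
)

```text
time_s: 6.8
tool_pos: [0.6829, -0.1048, 0.1554]
tool_rot: [179.9, -35.1, 6.0]
force: [0.2, -0.6, 0.3]
grip_width: 0.016
grasp_force: 25.0
```

```bash
python3 - <<'E'
from h import *
plan(tcp_for(-.01),Rt(YAW,35),1); plan(tcp_for(-.09),Rt(YAW,35),1)
E
```

```text
--
{'x': -4.02, 'y': 0.02, 'z': 0.1, 'ax': 0.12, 'ay': -0.09, 'az': 0.0}
--
{'x': -12.02, 'y': 0.02, 'z': 0.09, 'ax': 0.12, 'ay': -0.09, 'az': 0.0}
```

jog_arm(
  motion=[
    {"x":-1,"y":0,"z":0.1,"ax":0,"ay":0,"az":0},
    {"x":-1,"y":0,"z":0,"ax":0,"ay":0,"az":0},
    {"x":-1,"y":0,"z":0,"ax":0,"ay":0,"az":0},
    {"x":-1,"y":0,"z":0,"ax":0,"ay":0,"az":0},
    {"x":-0.5,"y":0,"z":0,"ax":0,"ay":0,"az":0},
  ],
)

```text
time_s: 7.3
tool_pos: [0.6449, -0.1087, 0.1268]
tool_rot: [179.9, -34.9, 5.9]
force: [-0.6, -0.3, -0.9]
grip_width: 0.0155
grasp_force: 25.0
```

jog_arm(
  motion=[
    {"x":-1,"y":0,"z":0,"ax":0,"ay":0,"az":0},
    {"x":-1,"y":0,"z":0,"ax":0,"ay":0,"az":0},
    {"x":-1,"y":0,"z":0,"ax":0,"ay":0,"az":0},
    {"x":-1,"y":0,"z":0,"ax":0,"ay":0,"az":0},
    {"x":-1,"y":0,"z":0,"ax":0,"ay":0,"az":0},
  ],
)

```text
time_s: 7.8
tool_pos: [0.6057, -0.1129, 0.0996]
tool_rot: [179.9, -35.1, 6.0]
force: [-0.1, -0.5, 0.3]
grip_width: 0.016
grasp_force: 25.0
```

jog_arm(
  motion=[
    {"x":-0.6,"y":0,"z":0,"ax":0,"ay":0,"az":0},
    {"x":-0.6,"y":0,"z":0,"ax":0,"ay":0,"az":0},
    {"x":-0.6,"y":0,"z":0,"ax":0,"ay":0,"az":0},
    {"x":-0.4,"y":0,"z":0,"ax":0,"ay":0,"az":0},
    {"x":-0.2,"y":0,"z":0,"ax":0,"ay":0,"az":0},
  ],
)

```text
time_s: 8.3
tool_pos: [0.5867, -0.1149, 0.0861]
tool_rot: [179.9, -35.1, 5.9]
force: [1.5, 1.0, 2.8]
grip_width: 0.0155
grasp_force: 25.0
```

jog_arm(
  motion=[
    {"x":-0.2,"y":0,"z":0,"ax":0,"ay":0,"az":0},
    {"x":0,"y":0,"z":0,"ax":0,"ay":0,"az":0},
    {"x":-0.1,"y":0,"z":0,"ax":0,"ay":0,"az":0},
    {"x":0,"y":0,"z":0,"ax":0,"ay":0,"az":0},
    {"x":0,"y":0,"z":0,"ax":0,"ay":0,"az":0},
  ],
)

```text
time_s: 8.8
tool_pos: [0.5864, -0.1151, 0.0864]
tool_rot: [179.8, -35.3, 6.0]
force: [6.3, 1.5, 3.9]
grip_width: 0.0155
grasp_force: 25.0
```

```bash
python3 - <<'E'
from h import *
plan(tcp_for(-.09),Rt(YAW,35),1)
E
```

```text
--
{'x': -0.11, 'y': -0.0, 'z': 0.02, 'ax': 0.19, 'ay': -0.3, 'az': 0.05}
```

jog_arm(
  motion=[
    {"x":0.2,"y":0,"z":0,"ax":0,"ay":0,"az":0},
    {"x":0,"y":0,"z":0,"ax":0,"ay":0,"az":0},
    {"x":0,"y":0,"z":0,"ax":0,"ay":0,"az":0},
    {"x":0,"y":0,"z":0,"ax":0,"ay":0,"az":0},
    {"x":0,"y":0,"z":0,"ax":0,"ay":0,"az":0},
  ],
  claw=0,
)

```text
time_s: 9.3
tool_pos: [0.5849, -0.1148, 0.0845]
tool_rot: [179.9, -35.0, 5.9]
force: [0.1, -0.1, -0.0]
grip_width: 0.0419
grasp_force: 0.0
```

jog_arm(
  motion=[
    {"x":0,"y":0,"z":-1,"ax":0,"ay":0,"az":0},
    {"x":0,"y":0,"z":-1,"ax":0,"ay":0,"az":0},
    {"x":0,"y":0,"z":-2,"ax":0,"ay":0,"az":0},
    {"x":0,"y":0,"z":-3,"ax":0,"ay":0,"az":0},
    {"x":0,"y":0,"z":-3,"ax":0,"ay":0,"az":0},
  ],
)

```text
time_s: 9.8
tool_pos: [0.5273, -0.1204, 0.1683]
tool_rot: [179.9, -35.0, 6.0]
force: [0.7, -0.1, -0.1]
grip_width: 0.0436
grasp_force: 0.0
```

```bash
python3 - <<'E'
from h import *
np.set_printoptions(precision=4,suppress=True)
f=onz("top",(190,209.2),.075); r=onz("top",(237.2,253.2),.075); d=f-r
print(f,r,np.linalg.norm(d),np.degrees(np.arctan2(d[1],d[0])),(f+r)/2)
print("blower ray",onz("top",(146,252),.15),onz("top",(152,262),.06),"knob",onz("top",(282,181),.147),"hinge",onz("top",(280,219),.107))
c=(f+r)/2
plan([c[0],c[1]-.02,.24],Rt(50),15)
E
```

```text
[0.6066 0.3062 0.075 ] [0.5018 0.198  0.075 ] 0.15062838221426011 45.91374072844797 [0.5542 0.2521 0.075 ]
blower ray [0.5043 0.3711 0.15  ] [0.4909 0.3939 0.06  ] knob [0.645  0.0889 0.147 ] hinge [0.5699 0.0981 0.107 ]
--
{'x': 0.62, 'y': -2.32, 'z': -0.15, 'ax': 0.9, 'ay': -2.22, 'az': -2.84}
{'x': 0.73, 'y': -2.29, 'z': -0.14, 'ax': 0.9, 'ay': -2.22, 'az': -2.84}
{'x': 0.84, 'y': -2.25, 'z': -0.14, 'ax': 0.9, 'ay': -2.22, 'az': -2.84}
{'x': 0.94, 'y': -2.21, 'z': -0.14, 'ax': 0.9, 'ay': -2.22, 'az': -2.84}
{'x': 1.04, 'y': -2.16, 'z': -0.14, 'ax': 0.9, 'ay': -2.22, 'az': -2.84}
--
{'x': 1.15, 'y': -2.11, 'z': -0.15, 'ax': 0.9, 'ay': -2.22, 'az': -2.84}
{'x': 1.24, 'y': -2.05, 'z': -0.16, 'ax': 0.9, 'ay': -2.22, 'az': -2.84}
{'x': 1.34, 'y': -1.99, 'z': -0.18, 'ax': 0.9, 'ay': -2.22, 'az': -2.84}
{'x': 1.43, 'y': -1.93, 'z': -0.2, 'ax': 0.9, 'ay': -2.22, 'az': -2.84}
{'x': 1.51, 'y': -1.86, 'z': -0.23, 'ax': 0.9, 'ay': -2.22, 'az': -2.84}
--
{'x': 1.59, 'y': -1.78, 'z': -0.26, 'ax': 0.9, 'ay': -2.22, 'az': -2.84}
{'x': 1.67, 'y': -1.71, 'z': -0.3, 'ax': 0.9, 'ay': -2.22, 'az': -2.84}
{'x': 1.74, 'y': -1.63, 'z': -0.34, 'ax': 0.9, 'ay': -2.22, 'az': -2.84}
{'x': 1.8, 'y': -1.54, 'z': -0.38, 'ax': 0.9, 'ay': -2.22, 'az': -2.84}
{'x': 1.86, 'y': -1.46, 'z': -0.43, 'ax': 0.9, 'ay': -2.22, 'az': -2.84}
```

```bash
python3 - <<'E'
from h import *
plan([.5437,.2413,.24],Rt(46),15)
E
```

```text
--
{'x': 0.57, 'y': -2.39, 'z': -0.19, 'ax': 0.82, 'ay': -2.24, 'az': -2.59}
{'x': 0.67, 'y': -2.36, 'z': -0.18, 'ax': 0.82, 'ay': -2.24, 'az': -2.59}
{'x': 0.77, 'y': -2.33, 'z': -0.17, 'ax': 0.82, 'ay': -2.24, 'az': -2.59}
{'x': 0.87, 'y': -2.3, 'z': -0.17, 'ax': 0.82, 'ay': -2.24, 'az': -2.59}
{'x': 0.96, 'y': -2.26, 'z': -0.18, 'ax': 0.82, 'ay': -2.24, 'az': -2.59}
--
{'x': 1.06, 'y': -2.22, 'z': -0.18, 'ax': 0.82, 'ay': -2.24, 'az': -2.59}
{'x': 1.15, 'y': -2.17, 'z': -0.19, 'ax': 0.82, 'ay': -2.24, 'az': -2.59}
{'x': 1.24, 'y': -2.12, 'z': -0.21, 'ax': 0.82, 'ay': -2.24, 'az': -2.59}
{'x': 1.32, 'y': -2.06, 'z': -0.23, 'ax': 0.82, 'ay': -2.24, 'az': -2.59}
{'x': 1.4, 'y': -2.0, 'z': -0.25, 'ax': 0.82, 'ay': -2.24, 'az': -2.59}
--
{'x': 1.48, 'y': -1.94, 'z': -0.28, 'ax': 0.82, 'ay': -2.24, 'az': -2.59}
{'x': 1.56, 'y': -1.88, 'z': -0.31, 'ax': 0.82, 'ay': -2.24, 'az': -2.59}
{'x': 1.63, 'y': -1.81, 'z': -0.35, 'ax': 0.82, 'ay': -2.24, 'az': -2.59}
{'x': 1.69, 'y': -1.74, 'z': -0.39, 'ax': 0.82, 'ay': -2.24, 'az': -2.59}
{'x': 1.75, 'y': -1.67, 'z': -0.43, 'ax': 0.82, 'ay': -2.24, 'az': -2.59}
```

jog_arm(
  motion=[
    {"x":0.6,"y":-2.4,"z":-0.2,"ax":0.82,"ay":-2.24,"az":-2.6},
    {"x":0.7,"y":-2.35,"z":-0.2,"ax":0.82,"ay":-2.24,"az":-2.6},
    {"x":0.8,"y":-2.3,"z":-0.15,"ax":0.82,"ay":-2.24,"az":-2.6},
    {"x":0.9,"y":-2.3,"z":-0.15,"ax":0.82,"ay":-2.24,"az":-2.6},
    {"x":0.95,"y":-2.25,"z":-0.2,"ax":0.82,"ay":-2.24,"az":-2.6},
  ],
  claw=1,
)

```text
time_s: 10.3
tool_pos: [0.5344, 0.0003, 0.1927]
tool_rot: [176.7, -23.3, 20.6]
force: [-0.3, -0.3, -0.3]
grip_width: 0.0758
grasp_force: 0.0
```

jog_arm(
  motion=[
    {"x":1.05,"y":-2.2,"z":-0.2,"ax":0.82,"ay":-2.24,"az":-2.6},
    {"x":1.15,"y":-2.2,"z":-0.2,"ax":0.82,"ay":-2.24,"az":-2.6},
    {"x":1.25,"y":-2.1,"z":-0.2,"ax":0.82,"ay":-2.24,"az":-2.6},
    {"x":1.3,"y":-2.1,"z":-0.2,"ax":0.82,"ay":-2.24,"az":-2.6},
    {"x":1.4,"y":-2,"z":-0.25,"ax":0.82,"ay":-2.24,"az":-2.6},
  ],
)

```text
time_s: 10.8
tool_pos: [0.5396, 0.1209, 0.2163]
tool_rot: [176.9, -11.4, 33.5]
force: [-0.6, 0.3, -0.5]
grip_width: 0.0871
grasp_force: 0.0
```

jog_arm(
  motion=[
    {"x":1.5,"y":-1.95,"z":-0.3,"ax":0.82,"ay":-2.24,"az":-2.6},
    {"x":1.55,"y":-1.9,"z":-0.3,"ax":0.82,"ay":-2.24,"az":-2.6},
    {"x":1.6,"y":-1.8,"z":-0.35,"ax":0.82,"ay":-2.24,"az":-2.6},
    {"x":1.7,"y":-1.7,"z":-0.4,"ax":0.82,"ay":-2.24,"az":-2.6},
    {"x":1.75,"y":-1.65,"z":-0.4,"ax":0.82,"ay":-2.24,"az":-2.6},
  ],
)

```text
time_s: 11.3
tool_pos: [0.5455, 0.2406, 0.2396]
tool_rot: [179.9, 0.2, 46.2]
force: [-0.0, -0.9, -0.1]
grip_width: 0.087
grasp_force: 0.0
```

jog_arm(
  motion=[
    {"x":0,"y":0,"z":0,"ax":0,"ay":0,"az":0},
    {"x":0,"y":0,"z":0,"ax":0,"ay":0,"az":0},
    {"x":0,"y":0,"z":0,"ax":0,"ay":0,"az":0},
    {"x":0,"y":0,"z":0,"ax":0,"ay":0,"az":0},
    {"x":0,"y":0,"z":0,"ax":0,"ay":0,"az":0},
  ],
)

```text
time_s: 11.8
tool_pos: [0.5455, 0.2393, 0.2389]
tool_rot: [179.8, 0.1, 46.0]
force: [0.3, -0.6, -0.3]
grip_width: 0.0867
grasp_force: 0.0
```

```bash
python3 - <<'E'
from h import *
o=env.get_obs(); print(o["tool_pos"],o["tool_rot"],o["time_s"])
import pickle; pickle.dump(env.camera_params("wrist"),open("w3.pkl","wb"))
im=env.read_camera("wrist"); cv2.imwrite("pics/w3.png",im[:,:,::-1])
t=env.read_camera("top"); cv2.imwrite("pics/top2.png",t[:,:,::-1])
a=cv2.resize(t[180:310,310:430],(480,520),interpolation=2)
b=np.zeros((600,800,3),np.uint8); b[:400,:640]=im; b[400:600,600:800]=cv2.resize(t[190:280,345:435],(200,200),interpolation=2)
cv2.imwrite("pics/c4.png",b[:,:,::-1])
E
```

```text
[0.54548664 0.23931333 0.23888631] [1.79849822e+02 1.01722010e-01 4.60459993e+01] 11.8
```

View pics/c4.png

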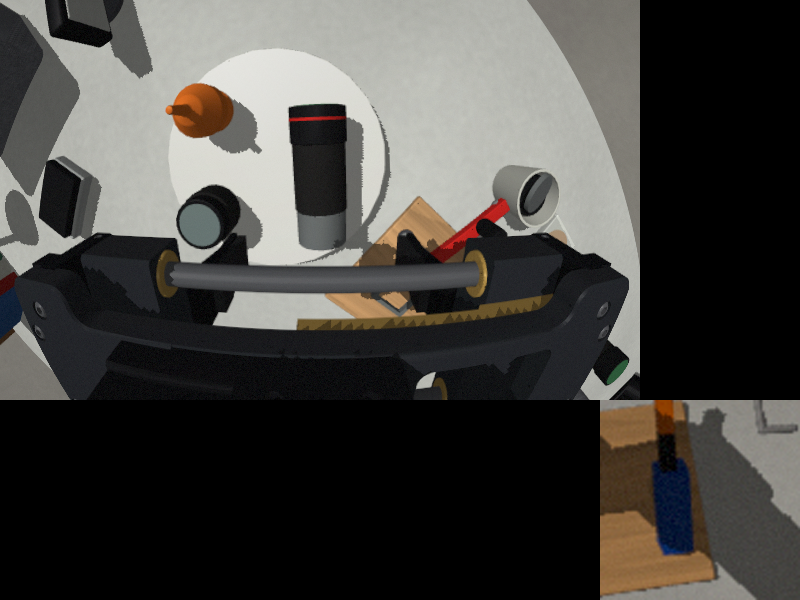

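Pen sits in the sleeve (inset), cap up. The lens's front is at (317,107) and its rear at (322,248), nearly along the tool's x.

```bash
python3 - <<'E'
from h import *
import pickle; p=pickle.load(open("w3.pkl","rb")); np.set_printoptions(precision=4,suppress=True)
im=cv2.imread("pics/w3.png")[:,:,::-1].copy()
g=cv2.cvtColor(im,cv2.COLOR_RGB2GRAY)
L=[]
for y in range(112,205,12):
    xs=np.where((g[y,270:352]<75))[0]+270; l=xs.min(); 
    dr=np.diff(g[y,335:358].astype(int)); r=335+int(np.argmax(dr)) 
    a=onz("wrist",(l,y),.075,p); b=onz("wrist",(r,y),.075,p); L.append((a+b)/2); print(y,l,r,np.linalg.norm(a-b))
L=np.array(L); d=L[0]-L[-1]; print(np.degrees(np.arctan2(d[1],d[0])),L[0],L[-1])
red=mask(im,(0,150,60),(6,255,255),(280,105,355,130))|mask(im,(174,150,60),(179,255,255),(280,105,355,130)); c=np.argwhere(red)
print("ring top",onz("wrist",(317.5,c[:,0].mean()),.105,p), "front top edge",onz("wrist",(317.5,104.5),.105,p),"rear",onz("wrist",(322,240),.102,p),onz("wrist",(322,249),.075,p))
E
```

```text
112 289 345 0.05828948151279924
124 290 346 0.05849141753841276
136 290 346 0.05875582789034387
148 293 345 0.05483900686388182
160 293 345 0.055198217337347255
172 294 345 0.0545422246027574
184 295 345 0.053930154385099384
196 295 345 0.054454702720889536
47.910772776146544 [0.5998 0.3007 0.075 ] [0.5391 0.2335 0.075 ]
ring top [0.5957 0.2953 0.105 ] front top edge [0.6047 0.3046 0.105 ] rear [0.5125 0.203  0.102 ] [0.4971 0.1868 0.075 ]
```

jog_arm(
  motion=[
    {"x":-0.2,"y":-0.1,"z":2.5,"ax":0,"ay":0,"az":-1},
    {"x":0,"y":0,"z":3,"ax":0,"ay":0,"az":0},
    {"x":0,"y":0,"z":3,"ax":0,"ay":0,"az":0},
    {"x":0,"y":0,"z":1.5,"ax":0,"ay":0,"az":0},
    {"x":0,"y":0,"z":0,"ax":0,"ay":0,"az":0},
  ],
)

```text
time_s: 12.4
tool_pos: [0.542, 0.2388, 0.1366]
tool_rot: [-180.0, 0.3, 47.2]
force: [0.1, -0.0, 0.2]
grip_width: 0.0872
grasp_force: 0.0
```

jog_arm(
  motion=[
    {"x":0,"y":0,"z":0,"ax":0,"ay":0,"az":0},
    {"x":0,"y":0,"z":0,"ax":0,"ay":0,"az":0},
    {"x":0,"y":0,"z":0,"ax":0,"ay":0,"az":0},
    {"x":0,"y":0,"z":0,"ax":0,"ay":0,"az":0},
    {"x":0,"y":0,"z":0,"ax":0,"ay":0,"az":0},
  ],
)

```text
time_s: 12.9
tool_pos: [0.5435, 0.24, 0.1391]
tool_rot: [179.9, 0.0, 47.2]
force: [0.0, 0.7, -0.8]
grip_width: 0.0869
grasp_force: 0.0
```

```bash
python3 - <<'E'
from h import *
plan([.5434,.2387,.056],Rt(47),5)
E
```

```text
--
{'x': -0.02, 'y': 0.01, 'z': 1.66, 'ax': 0.02, 'ay': 0.01, 'az': 0.03}
{'x': -0.02, 'y': 0.01, 'z': 1.66, 'ax': 0.02, 'ay': 0.01, 'az': 0.03}
{'x': -0.02, 'y': 0.02, 'z': 1.66, 'ax': 0.02, 'ay': 0.01, 'az': 0.03}
{'x': -0.02, 'y': 0.02, 'z': 1.66, 'ax': 0.02, 'ay': 0.01, 'az': 0.03}
{'x': -0.02, 'y': 0.02, 'z': 1.66, 'ax': 0.02, 'ay': 0.01, 'az': 0.03}
```

jog_arm(
  motion=[
    {"x":-0.1,"y":0.1,"z":1.8,"ax":0,"ay":0,"az":0},
    {"x":0,"y":0,"z":2,"ax":0,"ay":0,"az":0},
    {"x":0,"y":0,"z":2,"ax":0,"ay":0,"az":0},
    {"x":0,"y":0,"z":1.5,"ax":0,"ay":0,"az":0},
    {"x":0,"y":0,"z":0.9,"ax":0,"ay":0,"az":0},
  ],
)

```text
time_s: 13.4
tool_pos: [0.5427, 0.238, 0.0554]
tool_rot: [180.0, 0.2, 47.2]
force: [0.1, 0.4, 0.3]
grip_width: 0.0866
grasp_force: 0.0
```

jog_arm(
  motion=[
    {"x":0,"y":0,"z":0,"ax":0,"ay":0,"az":0},
    {"x":0,"y":0,"z":0,"ax":0,"ay":0,"az":0},
    {"x":0,"y":0,"z":0,"ax":0,"ay":0,"az":0},
    {"x":0,"y":0,"z":0,"ax":0,"ay":0,"az":0},
    {"x":0,"y":0,"z":0,"ax":0,"ay":0,"az":0},
  ],
)

```text
time_s: 13.9
tool_pos: [0.5436, 0.2385, 0.0572]
tool_rot: [179.9, 0.0, 47.2]
force: [-0.3, 0.1, -0.7]
grip_width: 0.0873
grasp_force: 0.0
```

jog_arm(
  motion=[
    {"x":0,"y":0,"z":0,"ax":0,"ay":0,"az":0},
    {"x":0,"y":0,"z":0,"ax":0,"ay":0,"az":0},
    {"x":0,"y":0,"z":0,"ax":0,"ay":0,"az":0},
    {"x":0,"y":0,"z":0,"ax":0,"ay":0,"az":0},
    {"x":0,"y":0,"z":0,"ax":0,"ay":0,"az":0},
  ],
  claw=-1,
  squeeze=50,
)

```text
time_s: 14.4
tool_pos: [0.5433, 0.2383, 0.0566]
tool_rot: [179.9, 0.1, 47.2]
force: [0.3, -0.4, -0.3]
grip_width: 0.0551
grasp_force: 50.3
```

jog_arm(
  motion=[
    {"x":0,"y":0,"z":-1,"ax":0,"ay":0,"az":0},
    {"x":0,"y":0,"z":-2,"ax":0,"ay":0,"az":0},
    {"x":0,"y":0,"z":-3.5,"ax":0,"ay":0,"az":0},
    {"x":0,"y":0,"z":-4,"ax":0,"ay":0,"az":0},
    {"x":0,"y":0,"z":-3,"ax":0,"ay":0,"az":0},
  ],
)

```text
time_s: 14.9
tool_pos: [0.543, 0.2389, 0.1938]
tool_rot: [179.9, 0.0, 47.2]
force: [0.6, 0.5, -3.6]
grip_width: 0.055
grasp_force: 49.9
```

```bash
python3 - <<'E'
from h import *
plan([.5162,.0386,.19],Rt(YAW),15)
E
```

```text
--
{'x': -1.1, 'y': 0.78, 'z': 0.03, 'ax': 0.01, 'ay': 0.0, 'az': 2.75}
{'x': -1.06, 'y': 0.83, 'z': 0.03, 'ax': 0.01, 'ay': 0.0, 'az': 2.75}
{'x': -1.02, 'y': 0.88, 'z': 0.03, 'ax': 0.01, 'ay': 0.0, 'az': 2.75}
{'x': -0.98, 'y': 0.93, 'z': 0.03, 'ax': 0.01, 'ay': 0.0, 'az': 2.75}
{'x': -0.93, 'y': 0.97, 'z': 0.03, 'ax': 0.01, 'ay': 0.0, 'az': 2.75}
--
{'x': -0.89, 'y': 1.02, 'z': 0.03, 'ax': 0.01, 'ay': 0.0, 'az': 2.75}
{'x': -0.84, 'y': 1.06, 'z': 0.03, 'ax': 0.01, 'ay': 0.0, 'az': 2.75}
{'x': -0.78, 'y': 1.1, 'z': 0.03, 'ax': 0.01, 'ay': 0.0, 'az': 2.75}
{'x': -0.73, 'y': 1.13, 'z': 0.03, 'ax': 0.01, 'ay': 0.0, 'az': 2.75}
{'x': -0.68, 'y': 1.17, 'z': 0.03, 'ax': 0.01, 'ay': 0.0, 'az': 2.75}
--
{'x': -0.62, 'y': 1.2, 'z': 0.03, 'ax': 0.01, 'ay': 0.0, 'az': 2.75}
{'x': -0.56, 'y': 1.23, 'z': 0.03, 'ax': 0.01, 'ay': 0.0, 'az': 2.75}
{'x': -0.5, 'y': 1.25, 'z': 0.03, 'ax': 0.01, 'ay': 0.0, 'az': 2.75}
{'x': -0.44, 'y': 1.27, 'z': 0.03, 'ax': 0.01, 'ay': 0.0, 'az': 2.75}
{'x': -0.38, 'y': 1.29, 'z': 0.03, 'ax': 0.01, 'ay': 0.0, 'az': 2.75}
```

jog_arm(
  motion=[
    {"x":-1.1,"y":0.8,"z":0,"ax":0,"ay":0,"az":2.75},
    {"x":-1.05,"y":0.85,"z":0,"ax":0,"ay":0,"az":2.75},
    {"x":-1,"y":0.9,"z":0,"ax":0,"ay":0,"az":2.75},
    {"x":-1,"y":0.9,"z":0,"ax":0,"ay":0,"az":2.75},
    {"x":-0.95,"y":0.95,"z":0,"ax":0,"ay":0,"az":2.75},
  ],
)

```text
time_s: 15.4
tool_pos: [0.5335, 0.1696, 0.1904]
tool_rot: [180.0, 0.2, 33.1]
force: [0.3, -0.0, -4.3]
grip_width: 0.055
grasp_force: 49.9
```

jog_arm(
  motion=[
    {"x":-0.9,"y":1,"z":0,"ax":0,"ay":0,"az":2.75},
    {"x":-0.85,"y":1.05,"z":0,"ax":0,"ay":0,"az":2.75},
    {"x":-0.8,"y":1.1,"z":0,"ax":0,"ay":0,"az":2.75},
    {"x":-0.7,"y":1.15,"z":0,"ax":0,"ay":0,"az":2.75},
    {"x":-0.7,"y":1.15,"z":0,"ax":0,"ay":0,"az":2.75},
  ],
)

```text
time_s: 15.9
tool_pos: [0.5249, 0.1038, 0.1919]
tool_rot: [179.9, 0.0, 19.4]
force: [0.2, -0.3, -4.9]
grip_width: 0.0553
grasp_force: 49.9
```

jog_arm(
  motion=[
    {"x":-0.6,"y":1.2,"z":0,"ax":0,"ay":0,"az":2.75},
    {"x":-0.55,"y":1.25,"z":0,"ax":0,"ay":0,"az":2.75},
    {"x":-0.5,"y":1.25,"z":0,"ax":0,"ay":0,"az":2.75},
    {"x":-0.45,"y":1.3,"z":0,"ax":0,"ay":0,"az":2.75},
    {"x":-0.4,"y":1.3,"z":0,"ax":0,"ay":0,"az":2.75},
  ],
)

```text
time_s: 16.4
tool_pos: [0.516, 0.0365, 0.192]
tool_rot: [179.9, 0.0, 5.7]
force: [0.2, 0.3, -4.4]
grip_width: 0.0549
grasp_force: 49.9
```

jog_arm(
  motion=[
    {"x":0,"y":0,"z":0,"ax":0,"ay":0,"az":0},
    {"x":0,"y":0,"z":0,"ax":0,"ay":0,"az":0},
    {"x":0,"y":0,"z":0,"ax":0,"ay":0,"az":0},
    {"x":0,"y":0,"z":0,"ax":0,"ay":0,"az":0},
    {"x":0,"y":0,"z":0,"ax":0,"ay":0,"az":0},
  ],
)

```text
time_s: 16.9
tool_pos: [0.5162, 0.0384, 0.192]
tool_rot: [179.9, 0.0, 6.0]
force: [-0.6, -0.5, -4.8]
grip_width: 0.0551
grasp_force: 49.9
```

```bash
python3 - <<'E'
from h import *
np.set_printoptions(precision=4,suppress=True)
o=env.get_obs(); print(o["tool_pos"],o["tool_rot"],o["time_s"])
plan([.5162,.0386,.19],Rt(YAW),1)
s=env.read_camera("side"); t=env.read_camera("top"); cv2.imwrite("pics/s3.png",s[:,:,::-1]); cv2.imwrite("pics/t3.png",t[:,:,::-1])
q=R.from_euler('xyz',o["tool_rot"],degrees=True)
for nm,v in(("foot front",(.0554,0,.0266)),("foot rear",(-.0246,0,.0266)),("front axis",(.0904,0,-.0184))): 
    print(nm,*[proj(n,o["tool_pos"]+q.apply(v)).round(1) for n in("top","side")])
b=np.hstack([cv2.resize(t[170:290,250:370],(400,400),interpolation=2),cv2.resize(s[130:250,250:370],(400,400),interpolation=2)])
cv2.imwrite("pics/c5.png",b[:,:,::-1])
E
```

```text
[0.5162 0.0384 0.192 ] [179.9199   0.0205   6.002 ] 16.9
--
{'x': 0.0, 'y': -0.02, 'z': 0.2, 'ax': 0.08, 'ay': 0.02, 'az': 0.04}
foot front [303.9 212.4] [309.  186.3]
foot rear [309.4 251. ] [279.  190.1]
front axis [300.8 190.7] [321.8 170.6]
```

View pics/c5.png

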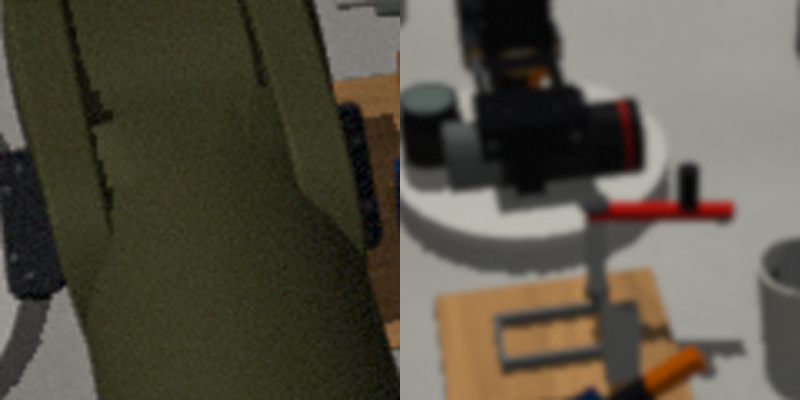

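Side view: lens front face at crop (640,135), matching the prediction (639,135). The lens hangs level over the channel.

jog_arm(
  motion=[
    {"x":0,"y":0,"z":1.5,"ax":0,"ay":0,"az":0},
    {"x":0,"y":0,"z":3,"ax":0,"ay":0,"az":0},
    {"x":0,"y":0,"z":3.5,"ax":0,"ay":0,"az":0},
    {"x":0,"y":0,"z":3,"ax":0,"ay":0,"az":0},
    {"x":0,"y":0,"z":1,"ax":0,"ay":0,"az":0},
  ],
)

```text
time_s: 17.5
tool_pos: [0.5128, 0.0372, 0.0679]
tool_rot: [180.0, 0.4, 5.9]
force: [-0.9, 0.0, -4.8]
grip_width: 0.0555
grasp_force: 49.9
```

jog_arm(
  motion=[
    {"x":0,"y":0,"z":0,"ax":0,"ay":0,"az":0},
    {"x":0,"y":0,"z":0,"ax":0,"ay":0,"az":0},
    {"x":0,"y":0,"z":0,"ax":0,"ay":0,"az":0},
    {"x":0,"y":0,"z":0,"ax":0,"ay":0,"az":0},
    {"x":0,"y":0,"z":0,"ax":0,"ay":0,"az":0},
  ],
)

```text
time_s: 18.0
tool_pos: [0.5168, 0.0373, 0.0729]
tool_rot: [179.9, -0.1, 5.9]
force: [0.3, 0.1, -4.5]
grip_width: 0.0552
grasp_force: 49.9
```

```bash
python3 - <<'E'
from h import *
plan([.5162,.0386,.0386],Rt(YAW),1)
E
```

```text
--
{'x': -0.06, 'y': -0.14, 'z': 3.43, 'ax': 0.13, 'ay': -0.07, 'az': -0.05}
```

jog_arm(
  motion=[
    {"x":-0.05,"y":-0.1,"z":0.6,"ax":0,"ay":0,"az":0},
    {"x":0,"y":0,"z":0.6,"ax":0,"ay":0,"az":0},
    {"x":0,"y":0,"z":0.6,"ax":0,"ay":0,"az":0},
    {"x":0,"y":0,"z":0.6,"ax":0,"ay":0,"az":0},
    {"x":0,"y":0,"z":0.3,"ax":0,"ay":0,"az":0},
  ],
)

```text
time_s: 18.5
tool_pos: [0.5149, 0.0382, 0.044]
tool_rot: [179.9, 0.1, 5.9]
force: [0.1, 0.7, -3.8]
grip_width: 0.0552
grasp_force: 49.9
```

jog_arm(
  motion=[
    {"x":0,"y":0,"z":0.2,"ax":0,"ay":0,"az":0},
    {"x":0,"y":0,"z":0.1,"ax":0,"ay":0,"az":0},
    {"x":0,"y":0,"z":0.1,"ax":0,"ay":0,"az":0},
    {"x":0,"y":0,"z":0.1,"ax":0,"ay":0,"az":0},
    {"x":0,"y":0,"z":0,"ax":0,"ay":0,"az":0},
  ],
)

```text
time_s: 19.0
tool_pos: [0.5156, 0.0382, 0.04]
tool_rot: [179.9, 0.0, 5.9]
force: [-0.1, -0.5, -4.3]
grip_width: 0.0552
grasp_force: 49.9
```

jog_arm(
  motion=[
    {"x":0,"y":0,"z":0.1,"ax":0,"ay":0,"az":0},
    {"x":0,"y":0,"z":0.05,"ax":0,"ay":0,"az":0},
    {"x":0,"y":0,"z":0,"ax":0,"ay":0,"az":0},
    {"x":0,"y":0,"z":0,"ax":0,"ay":0,"az":0},
    {"x":0,"y":0,"z":0,"ax":0,"ay":0,"az":0},
  ],
)

```text
time_s: 19.5
tool_pos: [0.5155, 0.0382, 0.0386]
tool_rot: [179.9, 0.0, 5.9]
force: [-1.5, 0.1, -0.6]
grip_width: 0.0551
grasp_force: 49.9
```

jog_arm(
  motion=[
    {"x":0,"y":0,"z":0,"ax":0,"ay":0,"az":0},
    {"x":0,"y":0,"z":0,"ax":0,"ay":0,"az":0},
    {"x":0,"y":0,"z":0,"ax":0,"ay":0,"az":0},
    {"x":0,"y":0,"z":0,"ax":0,"ay":0,"az":0},
    {"x":0,"y":0,"z":0,"ax":0,"ay":0,"az":0},
  ],
  claw=1,
)

```text
time_s: 20.0
tool_pos: [0.5158, 0.0383, 0.0387]
tool_rot: [179.9, -0.0, 5.9]
force: [0.3, -0.7, 0.0]
grip_width: 0.084
grasp_force: 0.0
```

jog_arm(
  motion=[
    {"x":0,"y":0,"z":-1,"ax":0,"ay":0,"az":0},
    {"x":0,"y":0,"z":-2,"ax":0,"ay":0,"az":0},
    {"x":0,"y":0,"z":-4,"ax":0,"ay":0,"az":0},
    {"x":0,"y":0,"z":-4.5,"ax":0,"ay":0,"az":0},
    {"x":0,"y":0,"z":-4.5,"ax":0,"ay":0,"az":0},
  ],
)

```text
time_s: 20.5
tool_pos: [0.5153, 0.0389, 0.2007]
tool_rot: [179.9, 0.0, 6.0]
force: [0.7, -0.5, 0.0]
grip_width: 0.087
grasp_force: 0.0
```

jog_arm(
  motion=[
    {"x":0,"y":0,"z":-3,"ax":0,"ay":0,"az":0},
    {"x":0,"y":0,"z":-1,"ax":0,"ay":0,"az":0},
    {"x":0,"y":0,"z":0,"ax":0,"ay":0,"az":0},
    {"x":0,"y":0,"z":0,"ax":0,"ay":0,"az":0},
    {"x":0,"y":0,"z":0,"ax":0,"ay":0,"az":0},
  ],
  claw=-1,
)

```text
time_s: 21.0
tool_pos: [0.5145, 0.0385, 0.2367]
tool_rot: [179.9, 0.2, 5.9]
force: [0.6, -0.4, 0.2]
grip_width: 0.0551
grasp_force: 0.0
```

```bash
python3 - <<'E'
from h import *
o=env.get_obs(); print(o["tool_pos"],o["tool_rot"],o["time_s"])
import pickle; pickle.dump(env.camera_params("wrist"),open("w4.pkl","wb")); p=env.camera_params("wrist")
im=env.read_camera("wrist"); cv2.imwrite("pics/w4.png",im[:,:,::-1])
c=Rr.apply([0,.06,.012])+RACK
for nm,v in(("front top",(.075,0,.075)),("rear top",(-.075,0,.072)),("mid",(0,0,.075))): print(nm,proj("wrist",c+Rr.apply(v),p))
E
```

```text
[0.51447096 0.03846614 0.23665802] [179.94229055   0.20795248   5.92931758] 21.0
front top [321.10383458 101.20747317]
rear top [321.392741   241.91637938]
mid [321.25852652 175.04326854]
```

View pics/w4.png

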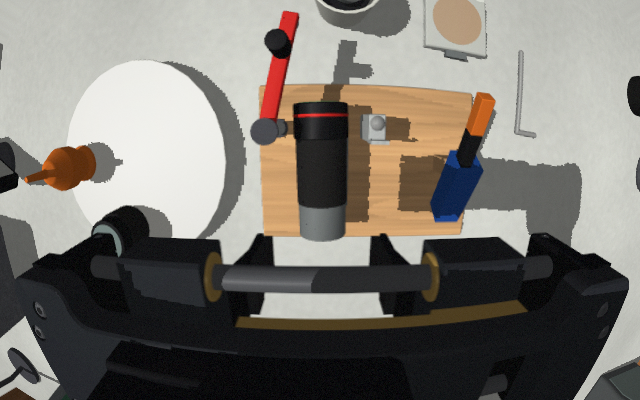

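Lens stands in the channel: front top at (321,102), against the predicted (321,101). The knob top is at about (277,42) and the hinge at (264,131).

```bash
cat >> h.py <<'E'
H=RACK+Rr.apply([.045,.115,0])
def knob(phi): a=np.radians(phi); return H+Rr.apply([.08*np.sin(a),-.08*np.cos(a),0])
E
python3 - <<'E'
from h import *
import pickle; p=pickle.load(open("w4.pkl","rb")); np.set_printoptions(precision=4,suppress=True)
im=cv2.imread("pics/w4.png")[:,:,::-1].copy()
m=mask(im,(0,0,0),(179,255,60),(262,25,294,60)); (u,v),r=cv2.minEnclosingCircle(big(m)); print("dark",u,v,r)
k=onz("wrist",(277.5,41),.147,p); print("knob top",k,onz("wrist",(u,v),.13,p),"H",H)
red=mask(im,(0,150,60),(6,255,255),(255,5,305,125))|mask(im,(174,150,60),(179,255,255),(255,5,305,125)); c=np.argwhere(red)[:,::-1]
for lo,hi in((8,25),(60,75),(80,100)):
    s=c[(c[:,1]>=lo)&(c[:,1]<hi)].mean(0); w=onz("wrist",s,.107,p); d=Rr.inv().apply(w-H); print(s,w,np.degrees(np.arctan2(d[0],-d[1])))
t=cv2.imread("pics/top0.png")[:,:,::-1].copy()
d=Rr.inv().apply(k-H); print(np.linalg.norm(d[:2]),"phi",np.degrees(np.arctan2(d[0],-d[1])))
print(env.get_obs()["qpos"])
E
```

```text
dark 277.5 44.0 15.305328369140625
knob top [0.6501 0.0879 0.147 ] [0.6514 0.0904 0.13  ] H [0.5705 0.0996 0.    ]
[289.0417  18.1296] [0.6838 0.0862 0.107 ] 77.3179979206021
[278.1304  67.0119] [0.6342 0.0911 0.107 ] 76.43587558396418
[273.38    89.6057] [0.6122 0.0933 0.107 ] 75.5484825286033
0.08039809999293707 phi 75.69732057725473
[ 39.7252   4.8419 -49.0191  99.1682   3.7771  77.8798 -94.071 ]
```

```bash
python3 - <<'E'
from h import *
k=knob(76); print(k)
plan([k[0],k[1],.18],Rt(-8),5)
E
```

```text
[0.64972949 0.08836177 0.        ]
--
{'x': 2.8, 'y': -0.71, 'z': 1.12, 'ax': 0.01, 'ay': 0.04, 'az': 2.79}
{'x': 2.76, 'y': -0.85, 'z': 1.13, 'ax': 0.01, 'ay': 0.04, 'az': 2.79}
{'x': 2.71, 'y': -0.98, 'z': 1.13, 'ax': 0.01, 'ay': 0.04, 'az': 2.79}
{'x': 2.66, 'y': -1.11, 'z': 1.13, 'ax': 0.01, 'ay': 0.04, 'az': 2.79}
{'x': 2.6, 'y': -1.24, 'z': 1.13, 'ax': 0.01, 'ay': 0.04, 'az': 2.79}
```

jog_arm(
  motion=[
    {"x":2.8,"y":-0.7,"z":1.1,"ax":0,"ay":0,"az":2.8},
    {"x":2.75,"y":-0.85,"z":1.1,"ax":0,"ay":0,"az":2.8},
    {"x":2.7,"y":-1,"z":1.1,"ax":0,"ay":0,"az":2.8},
    {"x":2.65,"y":-1.1,"z":1.1,"ax":0,"ay":0,"az":2.8},
    {"x":2.6,"y":-1.25,"z":1.1,"ax":0,"ay":0,"az":2.8},
  ],
  claw=0.15,
)

```text
time_s: 21.55
tool_pos: [0.651, 0.0887, 0.1809]
tool_rot: [179.9, 0.2, -8.2]
force: [1.2, 0.5, 0.5]
grip_width: 0.0501
grasp_force: 0.0
```

jog_arm(
  motion=[
    {"x":0,"y":0,"z":0,"ax":0,"ay":0,"az":0},
    {"x":0,"y":0,"z":0,"ax":0,"ay":0,"az":0},
    {"x":0,"y":0,"z":0,"ax":0,"ay":0,"az":0},
    {"x":0,"y":0,"z":0,"ax":0,"ay":0,"az":0},
    {"x":0,"y":0,"z":0,"ax":0,"ay":0,"az":0},
  ],
)

```text
time_s: 22.05
tool_pos: [0.6504, 0.0878, 0.1842]
tool_rot: [179.9, -0.1, -8.1]
force: [0.2, 0.2, -0.3]
grip_width: 0.05
grasp_force: 0.0
```

```bash
python3 - <<'E'
from h import *
k=knob(76); print(env.get_obs()["qpos"])
plan([k[0],k[1],.116],Rt(-8),1)
E
```

```text
[  23.58648331   26.66585716  -45.63808231   83.8858032    19.35162962
   77.49053367 -121.28345389]
--
{'x': -0.08, 'y': -0.06, 'z': 6.82, 'ax': 0.14, 'ay': -0.07, 'az': -0.1}
```

jog_arm(
  motion=[
    {"x":-0.1,"y":-0.1,"z":1.5,"ax":0,"ay":0,"az":0},
    {"x":0,"y":0,"z":2,"ax":0,"ay":0,"az":0},
    {"x":0,"y":0,"z":2,"ax":0,"ay":0,"az":0},
    {"x":0,"y":0,"z":1.2,"ax":0,"ay":0,"az":0},
    {"x":0,"y":0,"z":0,"ax":0,"ay":0,"az":0},
  ],
)

```text
time_s: 22.55
tool_pos: [0.6481, 0.0888, 0.1138]
tool_rot: [179.8, 0.2, -8.1]
force: [-0.2, 0.1, -0.0]
grip_width: 0.05
grasp_force: 0.0
```

jog_arm(
  motion=[
    {"x":0,"y":0,"z":0,"ax":0,"ay":0,"az":0},
    {"x":0,"y":0,"z":0,"ax":0,"ay":0,"az":0},
    {"x":0,"y":0,"z":0,"ax":0,"ay":0,"az":0},
    {"x":0,"y":0,"z":0,"ax":0,"ay":0,"az":0},
    {"x":0,"y":0,"z":0,"ax":0,"ay":0,"az":0},
  ],
  claw=-1,
  squeeze=30,
)

```text
time_s: 23.05
tool_pos: [0.6501, 0.0895, 0.1169]
tool_rot: [179.9, -0.1, -8.1]
force: [-0.5, 1.4, 1.5]
grip_width: 0.0192
grasp_force: 30.0
```

```bash
python3 - <<'E'
from h import *
o=env.get_obs(); p=np.array(o["tool_pos"]); q=R.from_euler('xyz',o["tool_rot"],degrees=True)
d=Rr.inv().apply(p-H); phi0=np.degrees(np.arctan2(d[0],-d[1])); print(p,o["grip_width"],o["qpos"][6],phi0,np.hypot(d[0],d[1])); az=.5
for i in range(1,26):
    k=knob(phi0*(1-i/25))-knob(phi0*(1-(i-1)/25)); s=q.inv().apply(k)*100
    q=q*R.from_rotvec([0,0,az],degrees=True)
    if i%5==1: print("--")
    print(s.round(2)[:2])
E
```

```text
[0.65012013 0.0895247  0.11689848] 0.019191577105556214 -122.97489978700571 76.86135250032649 0.0802332129515158
--
[-0.    0.43]
[-0.02  0.43]
[-0.04  0.43]
[-0.06  0.42]
[-0.08  0.42]
--
[-0.1   0.42]
[-0.12  0.41]
[-0.14  0.41]
[-0.16  0.4 ]
[-0.17  0.39]
--
[-0.19  0.38]
[-0.21  0.38]
[-0.22  0.37]
[-0.24  0.36]
[-0.26  0.34]
--
[-0.27  0.33]
[-0.29  0.32]
[-0.3   0.31]
[-0.31  0.29]
[-0.33  0.28]
--
[-0.34  0.26]
[-0.35  0.25]
[-0.36  0.23]
[-0.37  0.22]
[-0.38  0.2 ]
```

Knob gripped (19 mm). Swinging.

jog_arm(
  motion=[
    {"x":0,"y":0.43,"z":0,"ax":0,"ay":0,"az":0.5},
    {"x":-0.02,"y":0.43,"z":0,"ax":0,"ay":0,"az":0.5},
    {"x":-0.04,"y":0.43,"z":0,"ax":0,"ay":0,"az":0.5},
    {"x":-0.06,"y":0.42,"z":0,"ax":0,"ay":0,"az":0.5},
    {"x":-0.08,"y":0.42,"z":0,"ax":0,"ay":0,"az":0.5},
  ],
)

```text
time_s: 23.55
tool_pos: [0.6472, 0.0704, 0.117]
tool_rot: [-179.8, -0.3, -10.6]
force: [9.3, 3.8, -4.5]
grip_width: 0.0191
grasp_force: 30.0
```

jog_arm(
  motion=[
    {"x":-0.1,"y":0.42,"z":0,"ax":0,"ay":0,"az":0.5},
    {"x":-0.12,"y":0.41,"z":0,"ax":0,"ay":0,"az":0.5},
    {"x":-0.14,"y":0.41,"z":0,"ax":0,"ay":0,"az":0.5},
    {"x":-0.16,"y":0.4,"z":0,"ax":0,"ay":0,"az":0.5},
    {"x":-0.17,"y":0.39,"z":0,"ax":0,"ay":0,"az":0.5},
  ],
)

```text
time_s: 24.05
tool_pos: [0.6359, 0.0511, 0.117]
tool_rot: [-179.9, -0.3, -13.2]
force: [6.7, 3.2, -2.7]
grip_width: 0.0191
grasp_force: 30.0
```

```bash
cat > phi.py <<'E'
from h import *
o=env.get_obs(); p=np.array(o["tool_pos"]); d=Rr.inv().apply(p-H)
print("phi",np.degrees(np.arctan2(d[0],-d[1])),"r",np.hypot(d[0],d[1]),o["force"],o["qpos"][6],o["tool_rot"],o["time_s"])
E
python3 phi.py
```

```text
phi 47.46254497011108 r 0.08135795648543494 [ 6.73144132  3.17680456 -2.65277657] -123.86499550005283 [-179.86911179   -0.27026579  -13.17610226] 24.05
```

jog_arm(
  motion=[
    {"x":-0.2,"y":0.38,"z":0,"ax":0,"ay":0,"az":0.5},
    {"x":-0.22,"y":0.38,"z":0,"ax":0,"ay":0,"az":0.5},
    {"x":-0.23,"y":0.37,"z":0,"ax":0,"ay":0,"az":0.5},
    {"x":-0.25,"y":0.36,"z":0,"ax":0,"ay":0,"az":0.5},
    {"x":-0.27,"y":0.34,"z":0,"ax":0,"ay":0,"az":0.5},
  ],
)

```text
time_s: 24.55
tool_pos: [0.6198, 0.0361, 0.117]
tool_rot: [-179.9, -0.2, -15.7]
force: [4.9, 2.8, -2.1]
grip_width: 0.0194
grasp_force: 30.0
```

jog_arm(
  motion=[
    {"x":-0.28,"y":0.33,"z":0,"ax":0,"ay":0,"az":0.5},
    {"x":-0.29,"y":0.32,"z":0,"ax":0,"ay":0,"az":0.5},
    {"x":-0.3,"y":0.31,"z":0,"ax":0,"ay":0,"az":0.5},
    {"x":-0.31,"y":0.29,"z":0,"ax":0,"ay":0,"az":0.5},
    {"x":-0.33,"y":0.28,"z":0,"ax":0,"ay":0,"az":0.5},
  ],
)

```text
time_s: 25.05
tool_pos: [0.6009, 0.0257, 0.117]
tool_rot: [-179.9, -0.2, -18.2]
force: [6.5, 3.0, -3.4]
grip_width: 0.0192
grasp_force: 30.0
```

```bash
python3 phi.py; python3 - <<'E'
from h import *
plan([*knob(0)[:2],.117],Rt(-20),5)
E
```

```text
phi 16.414222509151436 r 0.07981024999206734 [ 6.51593055  3.00890941 -3.3557404 ] -125.29193874687437 [-179.88432219   -0.23678355  -18.1773863 ] 25.05
--
{'x': -0.38, 'y': 0.25, 'z': -0.0, 'ax': -0.02, 'ay': -0.05, 'az': 0.36}
{'x': -0.38, 'y': 0.25, 'z': -0.0, 'ax': -0.02, 'ay': -0.05, 'az': 0.36}
{'x': -0.38, 'y': 0.25, 'z': -0.0, 'ax': -0.02, 'ay': -0.05, 'az': 0.36}
{'x': -0.38, 'y': 0.25, 'z': -0.0, 'ax': -0.02, 'ay': -0.05, 'az': 0.36}
{'x': -0.38, 'y': 0.26, 'z': -0.0, 'ax': -0.02, 'ay': -0.05, 'az': 0.36}
```

jog_arm(
  motion=[
    {"x":-0.38,"y":0.27,"z":0,"ax":0,"ay":0,"az":0},
    {"x":-0.39,"y":0.26,"z":0,"ax":0,"ay":0,"az":0},
    {"x":-0.4,"y":0.24,"z":0,"ax":0,"ay":0,"az":0},
    {"x":-0.41,"y":0.22,"z":0,"ax":0,"ay":0,"az":0},
    {"x":-0.42,"y":0.2,"z":0,"ax":0,"ay":0,"az":0},
  ],
)

```text
time_s: 25.55
tool_pos: [0.5811, 0.0211, 0.1172]
tool_rot: [-179.7, -0.6, -18.1]
force: [11.0, 4.7, -8.3]
grip_width: 0.0192
grasp_force: 30.0
```

jog_arm(
  motion=[
    {"x":-0.2,"y":0.1,"z":0,"ax":0,"ay":0,"az":0},
    {"x":0,"y":0,"z":0,"ax":0,"ay":0,"az":0},
    {"x":0,"y":0,"z":0,"ax":0,"ay":0,"az":0},
    {"x":0,"y":0,"z":0,"ax":0,"ay":0,"az":0},
    {"x":0,"y":0,"z":0,"ax":0,"ay":0,"az":0},
  ],
)

```text
time_s: 26.05
tool_pos: [0.576, 0.0206, 0.1171]
tool_rot: [-179.9, -0.2, -18.1]
force: [6.1, 2.3, -2.0]
grip_width: 0.0194
grasp_force: 30.0
```

```bash
python3 phi.py
```

```text
phi -1.9527154125383472 r 0.079183453662535 [ 6.11752021  2.27666304 -1.97241257] -123.80669785916861 [-179.8854955    -0.23264662  -18.14099148] 26.05
```

jog_arm(
  motion=[
    {"x":-0.2,"y":0.07,"z":0,"ax":0,"ay":0,"az":0},
    {"x":-0.2,"y":0.07,"z":0,"ax":0,"ay":0,"az":0},
    {"x":0,"y":0,"z":0,"ax":0,"ay":0,"az":0},
    {"x":0,"y":0,"z":0,"ax":0,"ay":0,"az":0},
    {"x":0,"y":0,"z":0,"ax":0,"ay":0,"az":0},
  ],
)

```text
time_s: 26.55
tool_pos: [0.5736, 0.0205, 0.1171]
tool_rot: [-179.8, -0.4, -18.1]
force: [10.8, 3.2, -6.8]
grip_width: 0.0193
grasp_force: 30.0
```

```bash
python3 phi.py
```

```text
phi -3.739341456269632 r 0.07914080584889918 [10.75501078  3.19155814 -6.76976259] -123.5838730436287 [-179.79104468   -0.44289073  -18.10071024] 26.55
```

jog_arm(
  motion=[
    {"x":-0.2,"y":0.07,"z":0,"ax":0,"ay":0,"az":0},
    {"x":-0.1,"y":0.03,"z":0,"ax":0,"ay":0,"az":0},
    {"x":0,"y":0,"z":0,"ax":0,"ay":0,"az":0},
    {"x":0,"y":0,"z":0,"ax":0,"ay":0,"az":0},
    {"x":0,"y":0,"z":0,"ax":0,"ay":0,"az":0},
  ],
)

```text
time_s: 27.05
tool_pos: [0.5735, 0.0205, 0.1172]
tool_rot: [-179.6, -0.8, -18.1]
force: [19.9, 3.4, -14.4]
grip_width: 0.0193
grasp_force: 30.0
```

```bash
python3 phi.py
```

```text
phi -3.828646006179473 r 0.07913616763834927 [ 19.8616166    3.37700182 -14.42667125] -123.4352322295301 [-179.60437843   -0.78997588  -18.10846723] 27.05
```

jog_arm(
  motion=[
    {"x":0.3,"y":-0.1,"z":0,"ax":0,"ay":0,"az":0},
    {"x":0,"y":0,"z":0,"ax":0,"ay":0,"az":0},
    {"x":0,"y":0,"z":0,"ax":0,"ay":0,"az":0},
    {"x":0,"y":0,"z":0,"ax":0,"ay":0,"az":0},
    {"x":0,"y":0,"z":0,"ax":0,"ay":0,"az":0},
  ],
  claw=0,
)

```text
time_s: 27.55
tool_pos: [0.5695, 0.0192, 0.1165]
tool_rot: [179.9, -0.0, -18.1]
force: [-0.0, -0.2, 0.1]
grip_width: 0.0424
grasp_force: 0.0
```

jog_arm(
  motion=[
    {"x":0,"y":0,"z":-1,"ax":0,"ay":0,"az":0},
    {"x":0,"y":0,"z":-2,"ax":0,"ay":0,"az":0},
    {"x":0,"y":0,"z":-3,"ax":0,"ay":0,"az":0},
    {"x":0,"y":0,"z":-4,"ax":0,"ay":0,"az":0},
    {"x":0,"y":0,"z":-3,"ax":0,"ay":0,"az":0},
  ],
)

```text
time_s: 28.05
tool_pos: [0.5703, 0.02, 0.2497]
tool_rot: [179.9, -0.2, -18.1]
force: [0.2, -0.6, -0.2]
grip_width: 0.0437
grasp_force: 0.0
```

jog_arm(
  motion=[
    {"x":-4,"y":0,"z":0,"ax":0,"ay":0,"az":0},
    {"x":-4,"y":0,"z":0,"ax":0,"ay":0,"az":0},
    {"x":-2,"y":0,"z":0,"ax":0,"ay":0,"az":0},
    {"x":0,"y":0,"z":0,"ax":0,"ay":0,"az":0},
    {"x":0,"y":0,"z":0,"ax":0,"ay":0,"az":0},
  ],
)

```text
time_s: 28.55
tool_pos: [0.4753, 0.0504, 0.2474]
tool_rot: [179.8, -0.2, -18.1]
force: [-0.2, 0.3, 0.6]
grip_width: 0.0435
grasp_force: 0.0
```

```bash
python3 - <<'E'
from h import *
np.set_printoptions(precision=4,suppress=True)
p=env.camera_params("wrist"); im=env.read_camera("wrist"); cv2.imwrite("pics/w5.png",im[:,:,::-1])
print(env.get_obs()["tool_pos"])
for z,ph in((.107,0),(.107,9)):
    a=np.radians(ph); print("pred px hinge/tip",ph,[proj("wrist",H+Rr.apply([r*np.sin(a),-r*np.cos(a),z]),p).round(1).tolist() for r in(.02,.05,.118)])
red=mask(im,(0,170,60),(6,255,255))|mask(im,(174,170,60),(179,255,255))
n,l,s,c=cv2.connectedComponentsWithStats(red)
for i in range(1,n):
    if s[i,4]>40:
        q=np.argwhere(l==i)[:,::-1]; w=np.array([onz("wrist",x,.107,p)[:2] for x in q]); r=Rr.inv().apply(np.c_[w,0*w[:,0]]-H*[1,1,0])
        f=np.polyfit(r[:,1],r[:,0],1); print(s[i],"rack rel y",r[:,1].min(),r[:,1].max(),"x mean",r[:,0].mean(),"angle",np.degrees(np.arctan(-f[0])))
E
```

```text
[0.4756 0.0502 0.2472]
pred px hinge/tip 0 [[261.7, 111.6], [289.5, 98.4], [353.8, 70.5]]
pred px hinge/tip 9 [[260.2, 108.9], [285.6, 91.5], [344.6, 54.3]]
[328  62  31  27 446] rack rel y -0.12117369384193942 -0.08795102422950549 x mean 0.000545871796950407 angle 4.358081387700481
[ 253   75   64   46 1181] rack rel y -0.07539914333657743 -0.013126851921804955 x mean 0.0027708803625664797 angle 2.2096870146315624
```

```bash
python3 -c "
from cell import env
print(env.sign_off())"
```

```text
the job is handed in; nothing more can be done
None
```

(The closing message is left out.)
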